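# Stack wafer slabs and separators under a sprung hold-down roller

### The arm

A 6-joint arm with a two-finger parallel gripper is mounted at the origin on the work surface. World frame = base frame: x ahead of the robot, y to its left, z up, the work surface at z = 0. Lengths are in m, angles in rad, forces in N, time in s.
With the tool pointing down it reaches from about 0.25 to 0.85 m from the base axis. Payload 12.5 kg.
Tool frame: the origin (TCP) lies between the finger pads; the fingertips stand 14 mm ahead of it and the grasp point (between the pads) lies 5 mm behind it; z points along the fingers, y is the direction in which the jaws open and shut (so a half turn about z gives the same grasp; the last joint's range is limited). The gripper opens to 93 mm and grips with 3 to 60 N. Pads are 15 mm wide; open, the fingers measure 128 mm over their backs; the gripper's body (75 mm by 188 mm) begins 65 mm behind the grasp point.
Start: joints at [1.231, 0.351, 1.652, -0, 1.139, -0.085], TCP at [0.139, 0.532, 0.233] pointing down, gripper open.
Joint ranges: [-2.75, 2.75], [-0.79, 2.1], [0.01, 2.65], [-1.57, 4.71], [0.07, 3.14], [-2.87, 2.87]. Speed limits (rad/s): [2.22, 2.22, 2.79, 3.14, 3.14, 3.14].

### API

Orientations are given as a rotation vector (axis times angle).
In Python, from cell import manip, imaging, spotter gives the robot as it stands.
- The arm moves only by the shell command python3 -m handwheel 'ROWS' [OPENING] [FORCE]. ROWS is JSON, a list of rows, each an object with "travel": the shift along the tool's x, y, z in mm, a list of three; "rotation": the turn, a rotation vector about the tool's x, y, z in rad, a list of three. In form: [{"travel": [tx, ty, tz], "rotation": [rx, ry, rz]}, ...]. A call has 1 to 8 rows; each row shifts and turns the commanded pose from where the row before left it, along the tool's axes as they then stand; what a row does not reach is not made up. A row lasts 1/10 s, in which the tool goes at most 50 mm and 8.59 degrees, less where a joint would pass 70% of its speed; a pose out of reach is approached as far as the arm can. A call with a gripper value outside its range is refused whole. OPENING is the opening, from -1 (shut) to 1 (fully open), set as the call begins (- or left out, the last holds). The fingers move at their own pace and stop on an object; FORCE is the grip in N (left out, the last holds). Time passes only in rows, so rows that do not move let the fingers close. It gives the time, the measured TCP pose, the force and the opening at its end, in the units of the state.
- manip.observe(): the state, without advancing time (a new reading comes with each control period).
- imaging.camera(name): name is "side" or "top" or "wrist"; returns a dict with "frame" (400x640x3 uint8, blue, green, red), "K" (3x3 intrinsics, pixels), "xyz" and "attitude" of the camera in the world; the wrist camera has in their place "mount" (4x4, takes a point from camera to tool coordinates, whose origin is the TCP and whose axes are the flange's). Camera axes: x right, y down, z forward; pixel columns grow to the right and rows downward; lengths in m; the calibration is good to about 2 mm. A picture is of the moment at which its call begins: read the wrist's pose just before it. There is no depth.
- manip.job_done(): hands the job in, once; it reports no verdict.
Trained networks look in a picture, given as the dict that the camera call returned (one of the last four; its "shot" number tells which), for a name from the list of things; names that differ only in an ending like _2 or _b are one class to them, and where a whole thing is asked for, a point or a joint stands for the part that bears it (a point fixed in the world has none). Each returns a list of dicts, best first, with "score" (0 to 1); they miss things now and then, are a little off and sometimes report something else, mostly with a low value. They report only what shows in the picture. A call takes as long as a camera call. They do not tell look-alikes from the thing itself.
- spotter.search_frame(picture, thing): "point" ([row, column] in pixels, amid what is visible of it).
- spotter.masks_of(picture, thing): "mask" (400x640 bool, what is visible of it) and "point" ([row, column] in pixels, amid what is visible of it).
- spotter.pinpoint(picture, thing): "point" ([row, column] in pixels: a listed point, or the origin of a listed thing).
The state is a dict: "t": time; "q": joint angles; "dq": joint speeds; "joint_torque": joint torques, N m; "eef_pos": TCP position; "tcp_rot": TCP orientation; "ft_force": force on the tool from outside, world axes, zero at the start; "moment": the same for the moment, N m; "gripper_width": finger opening in m.
Only numpy, scipy, OpenCV 4.12 (cv2) and the standard library are available. Lean on these libraries where they do the work, as an engineer would, in place of code of your own. Each camera call takes 0.05 s, during which the arm holds its last target. There are 200 camera calls.

### The job

Wedge the stand's sprung roller up with the red prop and leave the prop there to hold it open while you stack all the wafer slabs one by one in the stand's slot, lined up with it and slid beneath the roller, between the guide cheeks, right up to the back stop, with one blue separator lying on top of every slab, the topmost included. When the stack is complete, draw the prop out so that the roller comes down on the stack, and put the prop back upright on the middle of its yellow mat; spare separators stay on their wooden block, and the other things on the table are left alone.

Things in the scene. Friction and masses are not known exactly. Their poses are not given: they have to be found in the camera images.
- stand: fixed stacking stand: aluminium bed 200 mm wide (y), 10 mm thick, x=-120 to +190 mm in its frame, crossed by a sprung roller. Origin on the table under the lowered roller's axis; +x points from the open loading side (near the robot) to the rear block. Right lane (y=-50, white strip): slot for the stack. Left lane (y=+55, red strip): for the prop, free through to x=+150 mm
- slot (a point): centre of the stack's place on the bed's top (z=10 mm): stand x=-35, y=-50 mm; axes as the stand's. A slab centred here, long side along x, reaches 40 mm past the roller's axis and ends 4 mm short of the white back stop, between two white guide cheeks (stand x=+15 to +45, inner faces 68 mm apart, 60 mm high)
- prop_spot (a point): on the bed's top face in the left lane (stand frame x=+20, y=+55 mm): where the prop's origin lies when the prop, ramp pointing to the stand's +x, is fully in and carries the roller on its flat top
- holddown (a joint): sprung arm with the roller, hinged 160 mm behind the roller's axis, 70 mm above the table. rad: 0 = down (roller's underside 20 mm above the bed), 0.30 = on the prop's flat top (68 mm above the bed), about 0.10 on a stack of two slabs and two separators (36 mm), 0.21 on three and three (54 mm). It presses down with about 4 N when down, 6 N on the prop
- roller: black roller, 20 mm diameter, 200 mm long along the stand's y, spins freely; crosses both lanes above stand x=0. Origin at its middle on its axis, which stands 40 mm above the table when down and 88 mm on the prop
- prop: red wedge-shaped prop, 150 mm long (x), 46 mm wide (y), 68 mm high, 0.35 kg. Origin: centre of its underside. x=-75 to 0: solid block, flat top at 68 mm (grip across its width); x=0 to +75: ramp falling from 68 to 10 mm at the nose (+x). Pushed nose first under the roller it lifts it (about 15 N). Starts on its mat, nose away from the robot
- mat: yellow mat, 200 by 80 by 4 mm, fixed: the prop's place. Origin in the centre of its underside
- plinth: low wooden block 140 by 36 by 10 mm, fixed, on which the three blue separators lie in a pile. Origin in the centre of its underside
- jar: small jar 56 mm wide, 68 mm high, leave alone
- bowl: steel bowl 140 mm wide, 65 mm high, leave alone
- brush: pastry brush, leave alone
- scraper: bench scraper, leave alone
- wafer1: golden-brown waffle-patterned baked wafer slab, rigid, 150 mm (x) by 56 mm (y) by 12 mm, about 80 g; two or three are present, lying on the table. Origin in the centre of its underside; either end may go first
- wafer2: golden-brown waffle-patterned baked wafer slab, rigid, 150 mm (x) by 56 mm (y) by 12 mm, about 80 g; two or three are present, lying on the table. Origin in the centre of its underside; either end may go first
- wafer3: golden-brown waffle-patterned baked wafer slab, rigid, 150 mm (x) by 56 mm (y) by 12 mm, about 80 g; two or three are present, lying on the table. Origin in the centre of its underside; either end may go first
- sep1: blue plastic separator sheet, rigid, 150 mm (x) by 56 mm (y) by 6 mm, 50 g, in a pile of three on the wooden block (sep1 lowest, overhanging the block by 10 mm at each long side). Origin in the centre of its underside
- sep2: blue plastic separator sheet, rigid, 150 mm (x) by 56 mm (y) by 6 mm, 50 g, in a pile of three on the wooden block (sep1 lowest, overhanging the block by 10 mm at each long side). Origin in the centre of its underside
- sep3: blue plastic separator sheet, rigid, 150 mm (x) by 56 mm (y) by 6 mm, 50 g, in a pile of three on the wooden block (sep1 lowest, overhanging the block by 10 mm at each long side). Origin in the centre of its underside
Mind the look-alikes: they are no part of the job. There is more than one size of the prop; the one meant has the size given above.

How it is judged:
By the outcome, as a careful person would: the job done as asked, in the order asked, and still so for the second after the job is handed in, with the robot touching nothing.
Of wafer1, wafer2, wafer3 only 2 to 3 are there at a start; the rules pass over those that are not, and their reading is None.
At some moment in a run one of prop may be knocked a few centimetres aside while the robot is not near it.
It also fails if it takes over 210 s, if anything falls off the work surface, if the arm or the gripper's body presses on something with over 40 N, if the wrist force passes 120 N, or if a joint passes its speed limit or range.

## Working session

There is one attempt and no reset: what is moved stays moved. The work goes in short steps, Python scripts to look and compute and a shell command to move; the robot and the scene stay as the last step left them, time stands still between calls to the robot, and variables do not carry over. Pictures are saved under pics/ and viewed, about 12 in all and at most 16, crops included, and the job is handed in when it is done.

```bash
ls; mkdir -p pics; python3 - <<'E'
from cell import manip, imaging, spotter
import cv2,numpy as np
s=manip.observe();print(s)
for n in ("top","side"):
    p=imaging.camera(n);cv2.imwrite(f"pics/{n}0.png",p["frame"]);print(n,p["K"],p["xyz"],p["attitude"])
    for t in ["stand","slot","prop_spot","roller","prop","mat","plinth","jar","bowl","wafer1","sep1"]:
        try: print(t,[(np.round(d["point"]).tolist(),round(d["score"],2)) for d in spotter.pinpoint(p,t)][:4])
        except Exception as e: print(t,e)
E
```

```text
pics
{'t': 0.0, 'q': array([ 1.23140760e+00,  3.51240788e-01,  1.65244757e+00,  3.78008189e-07,
        1.13912088e+00, -8.45864505e-02]), 'dq': array([ 0.00019812,  0.00194327, -0.00116364,  0.00135152,  0.00152345,
        0.0003775 ]), 'joint_torque': array([ 2.16146429e-03, -4.97363234e+01, -2.85255200e+01,  6.99588913e-02,
        2.58255028e-02, -1.05754052e-04]), 'eef_pos': array([0.13848207, 0.53192309, 0.23209001]), 'tcp_rot': array([-3.99128244e-01, -3.11587663e+00,  1.86795633e-03]), 'ft_force': array([-0.26527659,  0.39831578,  0.13990497]), 'moment': array([-0.05702135, -0.06362411, -0.01965212]), 'gripper_width': 0.09291742125079384}
top [[424.41249344   0.         321.51520459]
 [  0.         424.41249344 200.17157569]
 [  0.           0.           1.        ]] [0.40281478 0.04685192 1.13155262] [-2.21381341  2.1511533  -0.06557602]
stand [([138.0, 348.0], 0.66)]
slot [([152.0, 370.0], 0.9)]
prop_spot [([134.0, 331.0], 0.81), ([236.0, 339.0], 0.57)]
roller [([135.0, 351.0], 0.68), ([215.0, 260.0], 0.26)]
prop [([319.0, 218.0], 0.75), ([219.0, 259.0], 0.73)]
mat [([219.
[... 231 characters left out ...]
.62335546   0.         317.783347  ]
 [  0.         483.62335546 209.0396124 ]
 [  0.           0.           1.        ]] [0.37930498 1.15781131 1.22105706] [-0.10959848  2.86926743 -1.17151414]
stand [([210.0, 275.0], 0.77), ([303.0, 315.0], 0.41), ([157.0, 258.0], 0.17)]
slot [([198.0, 285.0], 0.72), ([266.0, 335.0], 0.55)]
prop_spot [([220.0, 268.0], 0.7)]
roller [([202.0, 274.0], 0.61)]
prop [([300.0, 420.0], 0.64), ([264.0, 332.0], 0.55)]
mat [([266.0, 333.0], 0.62)]
plinth [([156.0, 260.0], 0.2)]
jar [([218.0, 341.0], 0.75)]
bowl [([202.0, 287.0], 0.67), ([279.0, 232.0], 0.56)]
wafer1 [([156.0, 360.0], 0.74), ([304.0, 319.0], 0.56)]
sep1 [([302.0, 319.0], 0.68), ([302.0, 315.0], 0.62)]
```

View pics/top0.png

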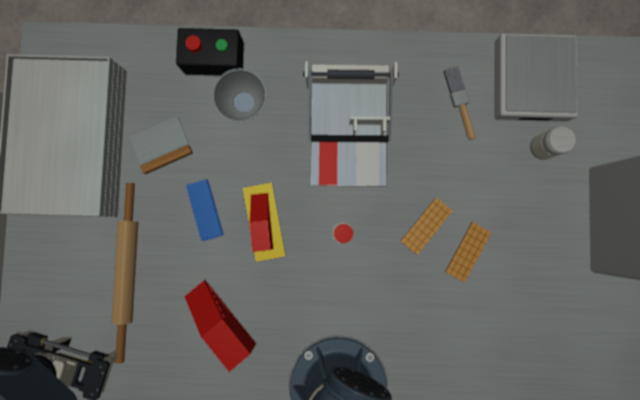

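View pics/side0.png

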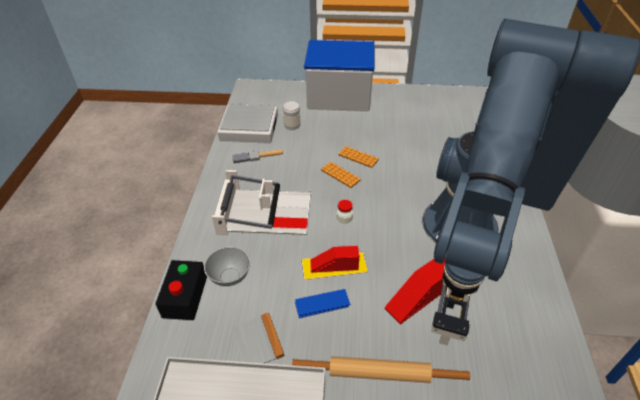

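The top view shows the prop on the mat at (row 222, col 260) and two wafers at (226, 427) and (251, 468). The separator pile is at (209, 205) and the stand spans rows 65–187, cols 305–395. The big red wedge at (325, 220) is the look-alike. The side view agrees.

```bash
cat > h.py <<'E'
from cell import manip, imaging, spotter
import cv2,numpy as np
from scipy.spatial.transform import Rotation as R
def shot(n):
    s=manip.observe(); p=imaging.camera(n)
    if n=="wrist":
        T=np.eye(4);T[:3,:3]=R.from_rotvec(s["tcp_rot"]).as_matrix();T[:3,3]=s["eef_pos"];T=T@p["mount"]
        p["C"],p["M"]=T[:3,3],T[:3,:3]
    else: p["C"],p["M"]=np.array(p["xyz"]),R.from_rotvec(p["attitude"]).as_matrix()
    return p
def rays(p,uv):
    uv=np.atleast_2d(np.asarray(uv,float)); d=np.c_[uv,np.ones(len(uv))]@np.linalg.inv(p["K"]).T
    return d@p["M"].T
def plane(p,uv,z):   # uv = (col,row)
    d=rays(p,uv); return (p["C"]+d*((z-p["C"][2])/d[:,2])[:,None])[:,:2]
def proj(p,X):
    c=(np.atleast_2d(X)-p["C"])@p["M"]; c=c@np.array(p["K"]).T; return c[:,:2]/c[:,2:]
def tri(pa,ua,pb,ub):
    A=[];b=[]
    for p,u in((pa,ua),(pb,ub)):
        d=rays(p,u)[0];d/=np.linalg.norm(d);P=np.eye(3)-np.outer(d,d);A.append(P);b.append(P@p["C"])
    return np.linalg.lstsq(np.vstack(A),np.hstack(b),rcond=None)[0]
def rect(p,mask,z):
    c=max(cv2.findContours(mask.astype(np.uint8),cv2.RETR_EXTERNAL,cv2.CHAIN_APPROX_NONE)[0],key=cv2.contourArea)
    xy=plane(p,c[:,0,:],z)
    (cx,cy),(w,h),a=cv2.minAreaRect((xy*1000).astype(np.float32))
    if h>w: w,h,a=h,w,a+90
    a=(a+90)%180-90
    return np.round([cx,cy,w,h,a],1)  # mm, long-axis yaw deg
def go(x,y,z,yaw):
    """delta (tool frame) to TCP at x,y,z mm, tool down, tool x axis at world yaw deg (mod 180)"""
    s=manip.observe(); M=R.from_rotvec(s["tcp_rot"]).as_matrix()
    best=None
    for k in (0,180):
        a=np.radians(yaw+k); X=np.array([np.cos(a),np.sin(a),0]);Z=np.array([0,0,-1.]);T=np.c_[X,np.cross(Z,X),Z]
        r=R.from_matrix(M.T@T).as_rotvec()
        if best is None or np.linalg.norm(r)<np.linalg.norm(best): best=r
    d=M.T@(np.array([x,y,z])-s["eef_pos"]*1000)
    yw=np.degrees(np.arctan2(M[1,0],M[0,0]))
    print("tcp",np.round(s["eef_pos"]*1000,1),"yaw",round(yw,1),"q6",round(s["q"][5],2),"t",round(s["t"],1),"f",np.round(s["ft_force"],1),"w",round(s["gripper_width"]*1000,1))
    print("travel",np.round(d,1),"rot",np.round(best,3),"| end frame travel",np.round(R.from_rotvec(best).inv().apply(d),1))
E
python3 - <<'E'
from h import *
p=shot("top");q=shot("side")
print(imaging.camera("wrist")["mount"])
for t,z in(("wafer1",.012),("sep1",.028),("mat",.004),("prop",.0)):
    for d in spotter.masks_of(p,t)[:4]:
        print(t,round(d["score"],2),np.round(d["point"]),rect(p,d["mask"],z),int(d["mask"].sum()))
hsv=cv2.cvtColor(p["frame"],cv2.COLOR_BGR2HSV)
m=cv2.inRange(hsv,(18,120,80),(35,255,255));m[:170]=0;m[280:]=0;m[:,:235]=0;m[:,300:]=0
print("mat",rect(p,cv2.morphologyEx(m,cv2.MORPH_CLOSE,np.ones((25,25))),.004))
m=cv2.inRange(hsv,(100,120,60),(130,255,255));m[:,:170]=0;m[:,240:]=0;m[:170]=0;m[260:]=0;print("sep",rect(p,m,.028))
big=cv2.resize(p["frame"][55:195,295:400],None,fx=5.7,fy=4.2*1.0,interpolation=cv2.INTER_CUBIC)
big=cv2.resize(p["frame"][175:195,295:400],None,fx=7,fy=7) ;cv2.imwrite("pics/edge.png",big)
for t in("stand","slot","prop_spot"):
  print(t,plane(p,[spotter.pinpoint(p,t)[0]["point"][::-1]],.01 if t!="stand" else 0))
E
```

```text
[[-1.00163827e-03 -9.67342284e-01 -2.53471698e-01  7.10067378e-02]
 [ 9.99999267e-01 -7.96654666e-04 -9.11343516e-04  4.70572564e-04]
 [ 6.79651707e-04 -2.53472425e-01  9.67342374e-01 -1.52023279e-01]
 [ 0.00000000e+00  0.00000000e+00  0.00000000e+00  1.00000000e+00]]
wafer1 0.86 [253. 467.] [ 355.1 -330.1  151.2   58.   -28.1] 1253
wafer1 0.62 [228. 428.] [ 419.5 -219.6  151.3   60.1  -36.6] 1278
wafer1 0.52 [122. 352.] [685.2 -16.1 338.4 256.2   2.1] 9908
sep1 0.75 [209. 202.] [445.9 365.  151.1  58.6  20.1] 1239
mat 0.75 [219. 271.] [417.6 209.9 199.7  80.8  12.5] 1055
prop 0.93 [326. 215.] [143.7 323.7 228.1 101.9  41.3] 3098
prop 0.9 [220. 261.] [416.9 219.7 153.8  58.4   7.3] 1198
prop 0.39 [124. 347.] [ 6.856e+02 -1.160e+01  3.346e+02  2.509e+02  5.000e-01] 9714
prop 0.37 [140. 351.] [650.2 -11.9 205.   21.8 -88.4] 546
mat [418.7 210.1 198.9  78.8  12.5]
sep [444.8 362.2 152.1  58.1  18.2]
stand [[ 0.64310692 -0.01082356]]
slot [[ 0.61025112 -0.06147527]]
prop_spot [[0.66665252 0.0425434 ]]
```

```bash
python3 -c "
from h import *
go(400,212,270,12.5)"
```

```text
tcp [138.6 532.2 232.6] yaw 165.4 q6 -0.08 t 1.7 f [-0.5  0.5  0.4] w 93.2
travel [-333.7 -244.   -37.4] rot [-0.     0.    -0.473] | end frame travel [-185.9 -369.2  -37.4]
```

```bash
python3 -m handwheel '[{"travel":[-40,-30,-5],"rotation":[0,0,0]},{"travel":[-40,-30,-5],"rotation":[0,0,0]},{"travel":[-40,-30,-5],"rotation":[0,0,0]},{"travel":[-40,-30,-5],"rotation":[0,0,0]},{"travel":[-40,-30,-5],"rotation":[0,0,0]},{"travel":[-40,-30,-5],"rotation":[0,0,0]},{"travel":[-40,-30,-5],"rotation":[0,0,0]},{"travel":[-40,-30,-5],"rotation":[0,0,0]}]' 1 20
python3 -m handwheel '[{"travel":[-10,-2,0],"rotation":[0,0,-0.12]},{"travel":[0,0,0],"rotation":[0,0,-0.12]},{"travel":[0,0,0],"rotation":[0,0,-0.12]},{"travel":[0,0,0],"rotation":[0,0,-0.11]},{"travel":[0,0,0],"rotation":[0,0,0]},{"travel":[0,0,0],"rotation":[0,0,0]}]'
python3 - <<'E'
from h import *
go(400,212,270,12.5)
p=shot("wrist");cv2.imwrite("pics/w_prop.png",p["frame"])
import pickle;pickle.dump(p,open("w_prop.pkl","wb"))
for t in("prop","mat"):
  for d in spotter.pinpoint(p,t)[:3]: print(t,d["score"],d["point"],plane(p,[d["point"][::-1]],.004))
  for d in spotter.masks_of(p,t)[:3]: print(t,d["score"],rect(p,d["mask"],.004 if t=="mat" else 0.072))
E
```

```text
t: 2.5
eef_pos: [0.3875, 0.2191, 0.2729]
tcp_rot: [0.399, 3.116, 0.001]
ft_force: [0.4, 1.5, -0.9]
gripper_width: 0.0931
t: 3.1
eef_pos: [0.3957, 0.2164, 0.2725]
tcp_rot: [-0.332, 3.124, 0.0]
ft_force: [0.5, -0.2, 0.7]
gripper_width: 0.093
tcp [395.7 216.4 272.5] yaw -167.9 q6 -1.39 t 3.1 f [ 0.5 -0.2  0.7] w 93.0
travel [-3.3 -5.2  2.5] rot [ 0.     0.    -0.006] | end frame travel [-3.2 -5.3  2.5]
prop 0.94 [182.8, 315.6] [[0.41877595 0.21336089]]
prop 0.73 [233.2 328.7  96.9  77.  -77.9]
prop 0.68 [430.6 345.2 132.   51.4  18.1]
```

View pics/w_prop.png

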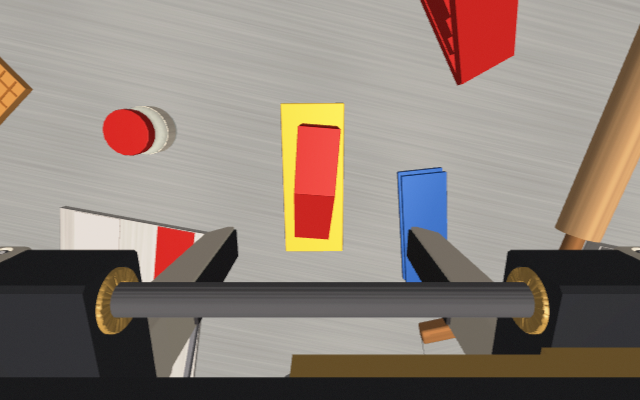

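```bash
python3 - <<'E'
from h import *
import pickle
p=pickle.load(open("w_prop.pkl","rb"))
f=p["frame"];hsv=cv2.cvtColor(f,cv2.COLOR_BGR2HSV)
print(f[160,315],f[215,315],f[126,320])
roi=np.zeros(f.shape[:2],np.uint8);roi[95:255,275:350]=1
red=((hsv[...,0]<8)|(hsv[...,0]>172))&(hsv[...,1]>120)&(roi>0)
top=red&(f[...,2]>215)
print("top",rect(p,top,.072),"expect 75x46")
c=max(cv2.findContours((red&(f[...,2]>120)).astype(np.uint8),cv2.RETR_EXTERNAL,cv2.CHAIN_APPROX_NONE)[0],key=cv2.contourArea)
print(cv2.approxPolyDP(c,4,True)[:,0].tolist())
c=max(cv2.findContours(top.astype(np.uint8),cv2.RETR_EXTERNAL,cv2.CHAIN_APPROX_NONE)[0],key=cv2.contourArea)
k=cv2.approxPolyDP(c,4,True)[:,0];print(k.tolist(),np.round(plane(p,k,.072)*1000,1).tolist())
for uv in([295,236.5],[329.5,239.5]): print("nose",plane(p,[uv],.014)*1000)
y=(hsv[...,0]>18)&(hsv[...,0]<35)&(hsv[...,1]>120)&(roi>0)
print("mat",rect(p,cv2.morphologyEx((y|red).astype(np.uint8),cv2.MORPH_CLOSE,np.ones((9,9))),.004))
E
```

```text
[ 68  76 240] [ 34  39 202] [ 18  21 103]
top [380.7 207.7  73.8  44.6   7.6] expect 75x46
[[298, 126], [295, 236], [327, 238], [339, 129]]
[[298, 126], [295, 193], [333, 195], [339, 129]] [[347.5, 180.8], [420.1, 191.5], [413.4, 233.5], [341.4, 223.9]]
nose [[494.86132697 201.10604536]]
nose [[489.34623403 247.48848717]]
mat [416.8 209.3 197.8  79.3  12.4]
```

```bash
python3 -c "
from h import *
go(366.4,205.8,48,7.6)"
```

```text
tcp [395.7 216.5 272.4] yaw -167.7 q6 -1.39 t 3.4 f [ 0.5 -0.5  0.8] w 92.8
travel [ 30.9  -4.2 224.4] rot [ 0.    -0.     0.081] | end frame travel [ 30.4  -6.7 224.4]
```

```bash
python3 -m handwheel '[{"travel":[15.5,-2,35],"rotation":[0,0,0.04]},{"travel":[15,-3,35],"rotation":[0,0,0.041]},{"travel":[0,0,35],"rotation":[0,0,0]},{"travel":[0,0,35],"rotation":[0,0,0]},{"travel":[0,0,35],"rotation":[0,0,0]},{"travel":[0,0,30],"rotation":[0,0,0]},{"travel":[0,0,19],"rotation":[0,0,0]},{"travel":[0,0,0],"rotation":[0,0,0]}]'
python3 -c "
from h import *
go(366.4,205.8,48,7.6)"
```

```text
t: 4.15
eef_pos: [0.3656, 0.2051, 0.0467]
tcp_rot: [0.209, -3.131, 0.002]
ft_force: [0.2, -0.1, -0.0]
gripper_width: 0.0934
tcp [365.6 205.1  46.7] yaw -172.3 q6 -1.3 t 4.2 f [ 0.2 -0.1 -0. ] w 93.4
travel [-0.9  0.6 -1.3] rot [-0.001 -0.004  0.001] | end frame travel [-0.9  0.6 -1.3]
```

```bash
python3 -m handwheel '[{"travel":[0,0,0],"rotation":[0,0,0]},{"travel":[0,0,0],"rotation":[0,0,0]},{"travel":[0,0,0],"rotation":[0,0,0]},{"travel":[0,0,0],"rotation":[0,0,0]},{"travel":[0,0,0],"rotation":[0,0,0]},{"travel":[0,0,-20],"rotation":[0,0,0]},{"travel":[0,0,-40],"rotation":[0,0,0]},{"travel":[0,0,-40],"rotation":[0,0,0]}]' -1 40
python3 -m handwheel '[{"travel":[0,0,-40],"rotation":[0,0,0]},{"travel":[0,0,-40],"rotation":[0,0,0]},{"travel":[0,0,0],"rotation":[0,0,0]}]'
python3 -c "
from h import *
go(450,0,250,1)"
```

```text
t: 4.95
eef_pos: [0.3663, 0.2054, 0.1496]
tcp_rot: [0.21, -3.133, 0.001]
ft_force: [1.2, 0.6, 0.3]
gripper_width: 0.0338
t: 5.25
eef_pos: [0.3686, 0.2064, 0.233]
tcp_rot: [-0.21, 3.127, 0.004]
ft_force: [0.4, 0.7, -0.4]
gripper_width: 0.0096
tcp [368.6 206.4 233. ] yaw -172.3 q6 -1.3 t 5.2 f [ 0.4  0.7 -0.4] w 9.6
travel [ -53.2 -215.4  -17. ] rot [0.003 0.008 0.117] | end frame travel [ -77.8 -207.8  -17. ]
```

Lifted before the fingers had closed (they travel about 75 mm/s). Reopen and look again.

```bash
python3 -m handwheel '[{"travel":[-20,0,-30],"rotation":[0,0,0]},{"travel":[0,0,0],"rotation":[0,0,0]},{"travel":[0,0,0],"rotation":[0,0,0]},{"travel":[0,0,0],"rotation":[0,0,0]},{"travel":[0,0,0],"rotation":[0,0,0]},{"travel":[0,0,0],"rotation":[0,0,0]},{"travel":[0,0,0],"rotation":[0,0,0]},{"travel":[0,0,0],"rotation":[0,0,0]}]' 1 40
cat >> h.py <<'E'
def proptop(p,roi,ztop):
    f=p["frame"];hsv=cv2.cvtColor(f,cv2.COLOR_BGR2HSV);r=np.zeros(f.shape[:2],bool);r[roi[0]:roi[1],roi[2]:roi[3]]=1
    t=r&((hsv[...,0]<8)|(hsv[...,0]>172))&(hsv[...,1]>120)&(f[...,2]>215)
    k=rect(p,t,ztop);a=np.radians(k[4]);print("top",k,"origin",np.round([k[0]+37.5*np.cos(a),k[1]+37.5*np.sin(a)],1))
E
python3 - <<'E'
from h import *
p=shot("wrist");cv2.imwrite("pics/w_prop2.png",p["frame"]);go(366,206,48,7.6)
d=spotter.masks_of(p,"prop");print([(x["score"],x["point"]) for x in d])
pt=[x["point"] for x in d if 200<x["point"][1]<420][0];r,c=map(int,pt)
proptop(p,(max(r-95,0),r+95,c-60,c+60),.072)
E
```

```text
t: 6.05
eef_pos: [0.3865, 0.2083, 0.2583]
tcp_rot: [0.211, -3.134, 0.0]
ft_force: [0.0, 1.2, 0.1]
gripper_width: 0.0687
tcp [386.5 208.3 258.3] yaw -172.3 q6 -1.32 t 6.1 f [0.4 0.5 0.7] w 72.9
travel [ 20.6   0.5 210.4] rot [-0.    -0.     0.002] | end frame travel [ 20.6   0.5 210.3]
[(0.83, [181.5, 321.0]), (0.74, [31.1, 472.2])]
top [369.6 206.1  72.7  44.5   7.6] origin [406.8 211.1]
```

View pics/w_prop2.png

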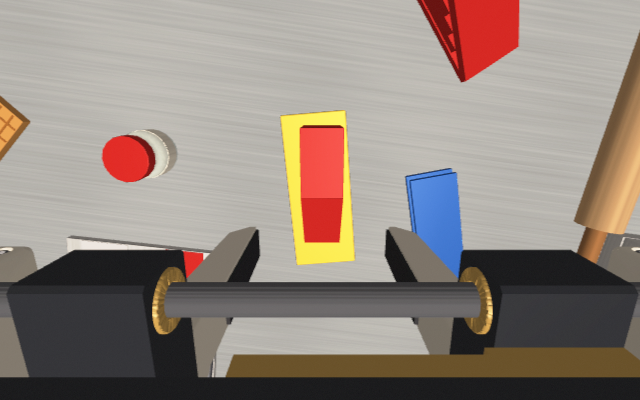

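```bash
python3 -m handwheel '[{"travel":[16,2,30],"rotation":[0,0,0]},{"travel":[15,2,30],"rotation":[0,0,0]},{"travel":[0,0,40],"rotation":[0,0,0]},{"travel":[0,0,40],"rotation":[0,0,0]},{"travel":[0,0,40],"rotation":[0,0,0]},{"travel":[0,0,30],"rotation":[0,0,0]},{"travel":[0,0,0],"rotation":[0,0,0]},{"travel":[0,0,0],"rotation":[0,0,0]}]' 1
python3 -m handwheel '[{"travel":[0,0,0],"rotation":[0,0,0]},{"travel":[0,0,0],"rotation":[0,0,0]},{"travel":[0,0,0],"rotation":[0,0,0]},{"travel":[0,0,0],"rotation":[0,0,0]},{"travel":[0,0,0],"rotation":[0,0,0]},{"travel":[0,0,0],"rotation":[0,0,0]},{"travel":[0,0,0],"rotation":[0,0,0]},{"travel":[0,0,0],"rotation":[0,0,0]}]' -1 40
python3 -m handwheel '[{"travel":[0,0,0],"rotation":[0,0,0]},{"travel":[0,0,0],"rotation":[0,0,0]}]'
python3 -c "
from h import *
go(355,204.4,48,7.6)"
```

```text
t: 6.95
eef_pos: [0.3555, 0.2081, 0.0489]
tcp_rot: [0.211, -3.134, 0.0]
ft_force: [0.1, -0.3, 0.1]
gripper_width: 0.0927
t: 7.75
eef_pos: [0.3551, 0.2079, 0.0485]
tcp_rot: [0.211, -3.134, 0.001]
ft_force: [-1.1, -4.8, 5.2]
gripper_width: 0.0457
t: 7.95
eef_pos: [0.3551, 0.2078, 0.0485]
tcp_rot: [0.211, -3.134, 0.001]
ft_force: [-2.2, -4.9, 5.1]
gripper_width: 0.0458
tcp [355.1 207.8  48.5] yaw -172.3 q6 -1.29 t 8.0 f [-2.2 -4.9  5.1] w 45.8
travel [ 0.6 -3.4  0.5] rot [-0.    -0.001  0.002] | end frame travel [ 0.6 -3.4  0.5]
```

```bash
python3 -m handwheel '[{"travel":[0,0,-20],"rotation":[0,0,0]},{"travel":[0,0,-40],"rotation":[0,0,0]},{"travel":[0,0,-40],"rotation":[0,0,0]},{"travel":[0,0,-40],"rotation":[0,0,0]},{"travel":[0,0,-40],"rotation":[0,0,0]},{"travel":[0,0,-40],"rotation":[0,0,0]}]'
python3 -c "
from h import *
go(630,20,270,0)"
```

```text
t: 8.55
eef_pos: [0.3547, 0.208, 0.2698]
tcp_rot: [0.211, -3.134, -0.0]
ft_force: [1.7, 0.7, -2.8]
gripper_width: 0.0459
tcp [354.7 208.  269.8] yaw -172.3 q6 -1.29 t 8.6 f [ 1.7  0.7 -2.8] w 45.9
travel [-247.7 -223.1   -0.4] rot [ 0.    -0.001  0.134] | end frame travel [-2.753e+02 -1.880e+02 -2.000e-01]
```

```bash
python3 -m handwheel '[{"travel":[0,0,0],"rotation":[0,0,0.134]},{"travel":[-38,-26,0],"rotation":[0,0,0]},{"travel":[-38,-26,0],"rotation":[0,0,0]},{"travel":[-38,-26,0],"rotation":[0,0,0]},{"travel":[-38,-26,0],"rotation":[0,0,0]},{"travel":[-38,-26,0],"rotation":[0,0,0]},{"travel":[-38,-26,0],"rotation":[0,0,0]},{"travel":[-38,-26,0],"rotation":[0,0,0]}]'
python3 -m handwheel '[{"travel":[-9,-6,0],"rotation":[0,0,0]},{"travel":[0,0,0],"rotation":[0,0,0]},{"travel":[0,0,0],"rotation":[0,0,0]},{"travel":[0,0,0],"rotation":[0,0,0]}]'
python3 - <<'E'
from h import *
import pickle
go(630,20,270,0)
p=shot("wrist");cv2.imwrite("pics/w_stand.png",p["frame"]);pickle.dump(p,open("w_stand.pkl","wb"))
for t in("slot","prop_spot","stand","roller"):
  for d in spotter.pinpoint(p,t)[:2]: print(t,d["score"],d["point"],plane(p,[d["point"][::-1]],{"stand":0,"roller":.04}.get(t,.01)))
E
```

```text
t: 9.35
eef_pos: [0.6224, 0.0249, 0.2674]
tcp_rot: [0.0, -3.14, -0.001]
ft_force: [0.6, 0.1, -3.3]
gripper_width: 0.0458
t: 9.75
eef_pos: [0.6295, 0.0211, 0.2685]
tcp_rot: [0.002, -3.141, -0.0]
ft_force: [-0.6, -0.3, -3.0]
gripper_width: 0.0462
tcp [629.5  21.1 268.5] yaw -179.9 q6 -1.61 t 9.8 f [-0.6 -0.3 -3. ] w 46.2
travel [-0.5 -1.1 -1.5] rot [ 0.    -0.001  0.001] | end frame travel [-0.5 -1.1 -1.5]
slot 0.83 [149.4, 255.7] [[ 0.60601145 -0.06171054]]
stand 0.6 [171.7, 299.7] [[ 0.63625637 -0.00760448]]
roller 0.79 [180.3, 293.0] [[ 0.63928746 -0.01299029]]
```

View pics/w_stand.png

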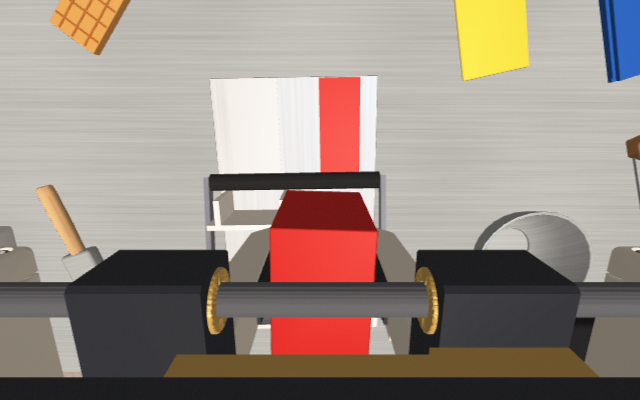

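```bash
python3 - <<'E'
from h import *
import pickle
p=pickle.load(open("w_stand.pkl","rb"))
n=["FR","FL"];x=plane(p,[[209.7,80],[377.3,76]],.01)*1000
v=x[1]-x[0];yaw=np.degrees(np.arctan2(-v[0],v[1]));print(x,np.linalg.norm(v),"yaw from front edge",yaw)
f=p["frame"];hsv=cv2.cvtColor(f,cv2.COLOR_BGR2HSV)
red=(((hsv[...,0]<8)|(hsv[...,0]>172))&(hsv[...,1]>120));red[:,:300]=0;red[:,380:]=0;red[172:]=0;red[:70]=0
print("red strip",rect(p,red,.0105))
# roller: dark edges
roll=(f.max(2)<60);roll[:165]=0;roll[195:]=0;roll[:,:200]=0;roll[:,390:]=0
print("roller z=.04",rect(p,roll,.04))
a=np.radians(yaw);c=x.mean(0)
print("stand origin",c+120*np.array([np.cos(a),np.sin(a)]))
t=shot("top")
E
```

```text
[[ 523.53963448 -112.34764129]
 [ 519.00951506   87.31337383]] 199.7124005760214 yaw from front edge 1.2997639928196234
red strip [576.9  42.8 113.9  48.8   1. ]
roller z=.04 [639.7 -11.7 203.1  19.5 -89. ]
stand origin [641.2436991   -9.79514787]
```

```bash
python3 -c "
from h import *
go(482.4,41.3,55,1.15)"
```

```text
tcp [630.1  20.5 268.7] yaw -180.0 q6 -1.61 t 10.1 f [ 0. -0. -4.] w 46.1
travel [147.8  20.9 213.6] rot [ 0.     0.    -0.019] | end frame travel [147.3  23.8 213.7]
```

```bash
python3 -m handwheel '[{"travel":[0,0,0],"rotation":[0,0,-0.019]},{"travel":[37,6,0],"rotation":[0,0,0]},{"travel":[37,6,0],"rotation":[0,0,0]},{"travel":[37,6,0],"rotation":[0,0,0]},{"travel":[36,6,40],"rotation":[0,0,0]},{"travel":[0,0,40],"rotation":[0,0,0]},{"travel":[0,0,40],"rotation":[0,0,0]},{"travel":[0,0,40],"rotation":[0,0,0]}]'
python3 -m handwheel '[{"travel":[0,0,30],"rotation":[0,0,0]},{"travel":[0,0,10],"rotation":[0,0,0]},{"travel":[0,0,5],"rotation":[0,0,0]},{"travel":[0,0,0],"rotation":[0,0,0]},{"travel":[0,0,0],"rotation":[0,0,0]}]'
python3 -c "
from h import *
go(482.4,41.3,54.5,1.15)
p=shot('side');cv2.imwrite('pics/s1.png',cv2.resize(p['frame'][150:290,190:400],None,fx=3.5,fy=3.5))"
```

```text
t: 10.85
eef_pos: [0.4858, 0.041, 0.1107]
tcp_rot: [-0.032, 3.14, -0.0]
ft_force: [1.0, -0.6, -4.6]
gripper_width: 0.046
t: 11.35
eef_pos: [0.4866, 0.0409, 0.0678]
tcp_rot: [-0.03, 3.139, -0.0]
ft_force: [-0.0, -1.1, -2.8]
gripper_width: 0.046
tcp [486.6  40.9  67.8] yaw -178.9 q6 -1.6 t 11.3 f [-0.  -1.1 -2.8] w 46.0
travel [ 4.2  0.5 13.3] rot [-0.     0.002 -0.001] | end frame travel [ 4.2  0.5 13.3]
```

View pics/s1.png

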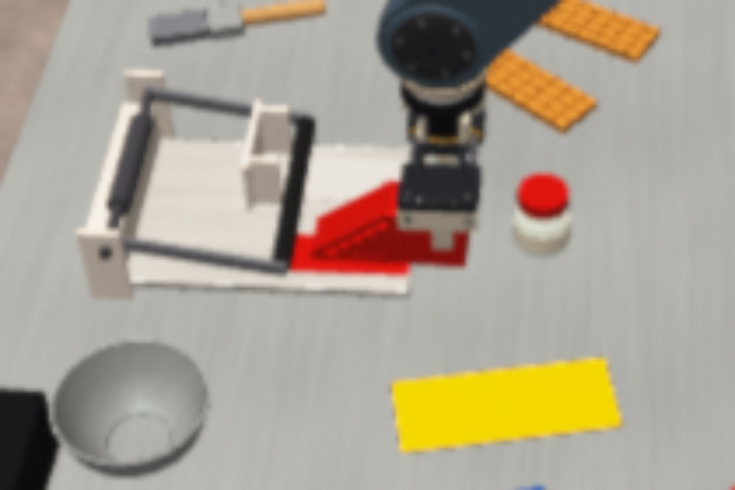

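The prop is level in the jaws, its nose just short of the roller in the red lane. Lower it to the bed and push it in.

```bash
python3 -m handwheel '[{"travel":[0,0,8],"rotation":[0,0,0]},{"travel":[0,0,4],"rotation":[0,0,0]},{"travel":[0,0,0],"rotation":[0,0,0]},{"travel":[0,0,0],"rotation":[0,0,0]}]'
python3 -c "
from h import *
go(607.4,43.9,54.5,1.15)"
```

```text
t: 11.8
eef_pos: [0.4857, 0.0409, 0.0544]
tcp_rot: [-0.03, 3.141, 0.0]
ft_force: [0.2, -0.0, -3.4]
gripper_width: 0.046
tcp [485.7  40.9  54.4] yaw -178.9 q6 -1.6 t 11.8 f [ 0.2 -0.  -3.4] w 46.0
travel [-1.217e+02  7.000e-01 -1.000e-01] rot [ 0.     0.    -0.001] | end frame travel [-1.217e+02  6.000e-01 -1.000e-01]
```

```bash
python3 -m handwheel '[{"travel":[-15,0,0.5],"rotation":[0,0,0]},{"travel":[-15,0,0],"rotation":[0,0,0]},{"travel":[-15,0,0],"rotation":[0,0,0]},{"travel":[-15,0,0],"rotation":[0,0,0]},{"travel":[0,0,0],"rotation":[0,0,0]}]' - 50
python3 -m handwheel '[{"travel":[-15,0,0],"rotation":[0,0,0]},{"travel":[-15,0,0],"rotation":[0,0,0]},{"travel":[-15,0,0],"rotation":[0,0,0]},{"travel":[-15,0.5,0],"rotation":[0,0,0]},{"travel":[0,0,0],"rotation":[0,0,0]},{"travel":[0,0,0],"rotation":[0,0,0]}]'
python3 -c "
from h import *
go(607.4,43.9,54.5,1.15)
p=shot('side');cv2.imwrite('pics/s2.png',cv2.resize(p['frame'][150:290,190:400],None,fx=3.5,fy=3.5))"
```

```text
t: 12.3
eef_pos: [0.5443, 0.0419, 0.0537]
tcp_rot: [0.03, -3.136, 0.0]
ft_force: [-6.1, -3.2, 5.8]
gripper_width: 0.0456
t: 12.9
eef_pos: [0.606, 0.0434, 0.0538]
tcp_rot: [-0.03, 3.14, -0.001]
ft_force: [4.6, -3.9, -5.5]
gripper_width: 0.0457
tcp [606.   43.4  53.8] yaw -178.9 q6 -1.59 t 12.9 f [ 4.6 -3.9 -5.5] w 45.7
travel [-1.4  0.5 -0.7] rot [-0.     0.001 -0.001] | end frame travel [-1.4  0.5 -0.7]
```

View pics/s2.png

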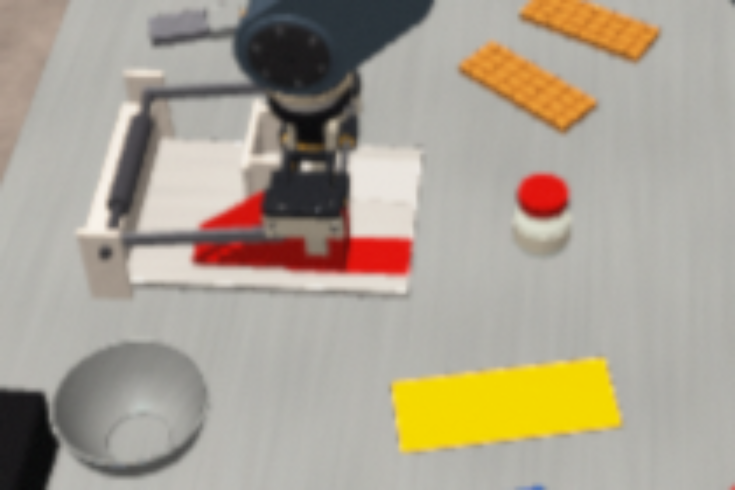

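```bash
python3 -m handwheel '[{"travel":[-1,0,0],"rotation":[0,0,0]},{"travel":[0,0,0],"rotation":[0,0,0]},{"travel":[0,0,0],"rotation":[0,0,0]},{"travel":[0,0,0],"rotation":[0,0,0]},{"travel":[0,0,-10],"rotation":[0,0,0]},{"travel":[0,0,-40],"rotation":[0,0,0]},{"travel":[0,0,-40],"rotation":[0,0,0]},{"travel":[0,0,-40],"rotation":[0,0,0]}]' 0.6
python3 -m handwheel '[{"travel":[0,0,-40],"rotation":[0,0,0]},{"travel":[0,0,-40],"rotation":[0,0,0]},{"travel":[0,0,0],"rotation":[0,0,0]}]' 1
python3 -c "
from h import *
go(430,-250,270,-32)"
```

```text
t: 13.75
eef_pos: [0.6064, 0.0438, 0.1863]
tcp_rot: [-0.03, 3.141, 0.0]
ft_force: [0.5, -0.0, 1.2]
gripper_width: 0.0741
t: 14.05
eef_pos: [0.6085, 0.0438, 0.2707]
tcp_rot: [-0.03, 3.132, -0.0]
ft_force: [0.1, -0.4, -0.5]
gripper_width: 0.0916
tcp [608.5  43.8 270.7] yaw -178.9 q6 -1.59 t 14.1 f [ 0.1 -0.4 -0.5] w 91.6
travel [ 184.1 -290.3   -1.1] rot [0.003 0.01  0.578] | end frame travel [  -4.3 -343.7    0.7]
```

```bash
python3 -m handwheel '[{"travel":[23,-36,0],"rotation":[0,0,0]},{"travel":[23,-36,0],"rotation":[0,0,0]},{"travel":[23,-36,0],"rotation":[0,0,0]},{"travel":[23,-36,0],"rotation":[0,0,0]},{"travel":[23,-36,0],"rotation":[0,0,0]},{"travel":[23,-36,0],"rotation":[0,0,0]},{"travel":[23,-36,0],"rotation":[0,0,0]},{"travel":[23,-36,0],"rotation":[0,0,0]}]'
python3 -m handwheel '[{"travel":[0,0,0],"rotation":[0,0,0.14]},{"travel":[0,0,0],"rotation":[0,0,0.14]},{"travel":[0,0,0],"rotation":[0,0,0.14]},{"travel":[0,0,0],"rotation":[0,0,0.14]},{"travel":[0,0,0],"rotation":[0,0,0]},{"travel":[0,0,0],"rotation":[0,0,0]},{"travel":[0,0,0],"rotation":[0,0,0]}]'
python3 - <<'E'
from h import *
go(430,-250,270,-32)
p=shot("wrist");cv2.imwrite("pics/w_wafer.png",p["frame"])
for d in spotter.masks_of(p,"wafer1")[:4]: print(round(d["score"],2),np.round(d["point"]),"z.012",rect(p,d["mask"],.012),"z0",rect(p,d["mask"],0))
hsv=cv2.cvtColor(p["frame"],cv2.COLOR_BGR2HSV);m=cv2.inRange(hsv,(8,110,90),(22,255,255));m=cv2.morphologyEx(m,cv2.MORPH_CLOSE,np.ones((5,5)))
n,l,s,c=cv2.connectedComponentsWithStats(m)
for i in range(1,n):
    if s[i,4]>1500: print("col",np.round(c[i]),s[i,4],rect(p,l==i,.012))
t=shot("top")
for d in spotter.masks_of(t,"prop")[:3]: print("prop",round(d["score"],2),np.round(d["point"]))
for n in ("stand","roller","prop"): print(n,[(np.round(d["point"]),round(d["score"],2)) for d in spotter.pinpoint(t,n)[:3]])
E
```

```text
t: 14.85
eef_pos: [0.4268, -0.2488, 0.264]
tcp_rot: [0.03, -3.141, -0.0]
ft_force: [0.7, -0.6, -0.6]
gripper_width: 0.0932
t: 15.55
eef_pos: [0.4281, -0.2476, 0.264]
tcp_rot: [-0.834, -3.029, -0.0]
ft_force: [-1.1, -0.2, 0.1]
gripper_width: 0.0931
tcp [ 428.1 -247.6  264. ] yaw 149.2 q6 -1.65 t 15.6 f [-1.1 -0.2  0.1] w 93.1
travel [-2.8 -1.1 -6. ] rot [-0.    -0.     0.021] | end frame travel [-2.8 -1.  -6. ]
0.79 [146. 235.] z.012 [ 353.9 -330.6  149.4   58.6  -27.7] z0 [ 353.5 -334.2  153.9   60.3  -27.7]
0.76 [147. 336.] z.012 [ 418.  -222.3  149.9   57.2  -38.1] z0 [ 419.5 -222.6  154.4   58.9  -38.1]
col [337. 148.] 5430 [ 418.6 -221.5  149.4   55.6  -38. ]
col [233. 148.] 5558 [ 354.  -330.6  149.3   56.9  -27.7]
col [469. 363.] 8828 [ 772.6 -204.7  523.2   81.7   59.2]
prop 0.93 [126. 326.]
prop 0.85 [325. 216.]
prop 0.38 [209. 202.]
stand [(array([140., 348.]), 0.77), (array([145., 161.]), 0.64)]
roller [(array([135., 353.]), 0.88)]
prop [(array([129., 325.]), 0.74), (array([317., 220.]), 0.58)]
```

View pics/w_wafer.png

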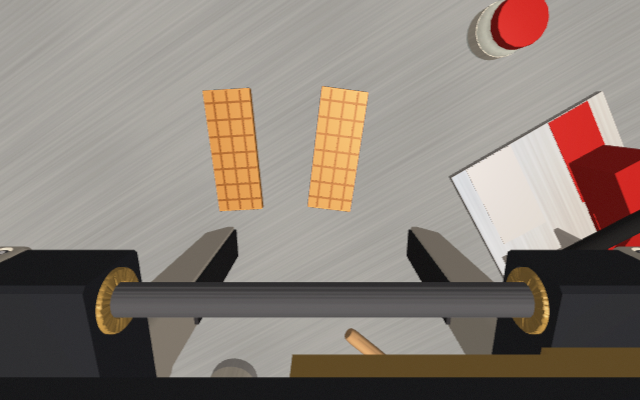

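```bash
python3 -c "
from h import *
go(393.2,-202.3,15.5,-38)"
```

```text
tcp [ 428.2 -247.7  264. ] yaw 149.0 q6 -1.65 t 15.9 f [ 0.  -0.3 -0.4] w 92.9
travel [ 53.4  21.  248.5] rot [-0.     0.     0.123] | end frame travel [ 55.6  14.3 248.5]
```

```bash
python3 -m handwheel '[{"travel":[0,0,30],"rotation":[0,0,0.123]},{"travel":[28,7,35],"rotation":[0,0,0]},{"travel":[28,7,35],"rotation":[0,0,0]},{"travel":[0,0,40],"rotation":[0,0,0]},{"travel":[0,0,40],"rotation":[0,0,0]},{"travel":[0,0,30],"rotation":[0,0,0]},{"travel":[0,0,20],"rotation":[0,0,0]},{"travel":[0,0,0],"rotation":[0,0,0]}]'
python3 -c "
from h import *
go(393.2,-202.3,15.5,-38)"
```

```text
t: 16.7
eef_pos: [0.3916, -0.2015, 0.0321]
tcp_rot: [-1.022, -2.966, -0.002]
ft_force: [0.2, 0.5, -0.3]
gripper_width: 0.0928
tcp [ 391.6 -201.5   32.1] yaw 142.0 q6 -1.49 t 16.7 f [ 0.2  0.5 -0.3] w 92.8
travel [-1.8  0.4 16.6] rot [-0.    -0.004 -0.   ] | end frame travel [-1.7  0.4 16.6]
```

```bash
python3 -m handwheel '[{"travel":[-1.5,0,8],"rotation":[0,0,0]},{"travel":[0,0,8],"rotation":[0,0,0]},{"travel":[0,0,0],"rotation":[0,0,0]},{"travel":[0,0,0],"rotation":[0,0,0]}]'
python3 -m handwheel '[{"travel":[0,0,0],"rotation":[0,0,0]},{"travel":[0,0,0],"rotation":[0,0,0]},{"travel":[0,0,0],"rotation":[0,0,0]},{"travel":[0,0,0],"rotation":[0,0,0]},{"travel":[0,0,0],"rotation":[0,0,0]},{"travel":[0,0,0],"rotation":[0,0,0]},{"travel":[0,0,0],"rotation":[0,0,0]}]' -1 30
python3 -c "
from h import *
go(393.2,-202.3,15.5,-38)"
```

```text
t: 17.1
eef_pos: [0.3941, -0.2033, 0.0184]
tcp_rot: [1.023, 2.97, -0.0]
ft_force: [-0.4, -0.4, 0.6]
gripper_width: 0.0932
t: 17.8
eef_pos: [0.3939, -0.2031, 0.0181]
tcp_rot: [1.024, 2.97, 0.0]
ft_force: [0.2, 0.4, 0.6]
gripper_width: 0.0559
tcp [ 393.9 -203.1   18.1] yaw 142.0 q6 -1.49 t 17.8 f [0.2 0.4 0.6] w 55.9
travel [1.1 0.2 2.6] rot [ 0.     0.    -0.001] | end frame travel [1.1 0.2 2.6]
```

```bash
python3 -m handwheel '[{"travel":[0,0,-20],"rotation":[0,0,0]},{"travel":[0,0,-30],"rotation":[0,0,-0.1]},{"travel":[0,0,-30],"rotation":[0,0,-0.1]},{"travel":[0,0,0],"rotation":[0,0,-0.12]},{"travel":[0,0,0],"rotation":[0,0,-0.12]},{"travel":[0,0,0],"rotation":[0,0,-0.12]},{"travel":[0,0,0],"rotation":[0,0,-0.12]},{"travel":[0,0,0],"rotation":[0,0,0]}]'
python3 -c "
from h import *
go(514.5,-63,45,1.15)"
```

```text
t: 18.6
eef_pos: [0.3938, -0.2031, 0.0979]
tcp_rot: [0.028, -3.141, -0.0]
ft_force: [-0.3, -0.4, -2.1]
gripper_width: 0.0558
tcp [ 393.8 -203.1   97.9] yaw -179.0 q6 -2.17 t 18.6 f [-0.3 -0.4 -2.1] w 55.8
travel [-123.3  137.9   52.9] rot [ 0.    -0.    -0.002] | end frame travel [-123.5  137.6   52.9]
```

```bash
python3 -m handwheel '[{"travel":[-31,34.5,0],"rotation":[0,0,0]},{"travel":[-31,34.5,0],"rotation":[0,0,0]},{"travel":[-31,34.5,0],"rotation":[0,0,0]},{"travel":[-31,34.5,0],"rotation":[0,0,0]},{"travel":[0,0,25],"rotation":[0,0,0]},{"travel":[0,0,25],"rotation":[0,0,0]},{"travel":[0,0,0],"rotation":[0,0,0]},{"travel":[0,0,0],"rotation":[0,0,0]}]'
python3 -c "
from h import *
go(577.1,-61.8,29,1.15)"
```

```text
t: 19.4
eef_pos: [0.5155, -0.0632, 0.0482]
tcp_rot: [0.022, -3.141, -0.0]
ft_force: [0.2, -0.6, -0.3]
gripper_width: 0.0553
tcp [515.5 -63.2  48.2] yaw -179.2 q6 -1.8 t 19.4 f [ 0.2 -0.6 -0.3] w 55.3
travel [-61.6   0.6  19.2] rot [ 0.    -0.001 -0.006] | end frame travel [-61.6   0.2  19.2]
```

```bash
python3 -m handwheel '[{"travel":[-20,0,3],"rotation":[0,0,-0.006]},{"travel":[-20,0,0],"rotation":[0,0,0]},{"travel":[-15,0,0],"rotation":[0,0,0]},{"travel":[-6.5,0.5,0],"rotation":[0,0,0]},{"travel":[0,0,8],"rotation":[0,0,0]},{"travel":[0,0,6],"rotation":[0,0,0]},{"travel":[0,0,0],"rotation":[0,0,0]},{"travel":[0,0,0],"rotation":[0,0,0]}]'
python3 - <<'E'
from h import *
go(577.1,-61.8,28.1,1.15)
p=shot("wrist");cv2.imwrite("pics/w_in1.png",p["frame"])
s=shot("side");cv2.imwrite('pics/s3.png',cv2.resize(s['frame'][130:270,190:400],None,fx=3.5,fy=3.5))
E
```

```text
t: 20.2
eef_pos: [0.5769, -0.0615, 0.0311]
tcp_rot: [0.034, -3.141, -0.0]
ft_force: [0.1, 0.1, -1.9]
gripper_width: 0.0555
tcp [576.9 -61.5  31.1] yaw -178.7 q6 -1.78 t 20.2 f [ 0.1  0.1 -1.9] w 55.5
travel [-0.2 -0.3  3. ] rot [ 0.    -0.     0.002] | end frame travel [-0.2 -0.3  3. ]
```

View pics/s3.png

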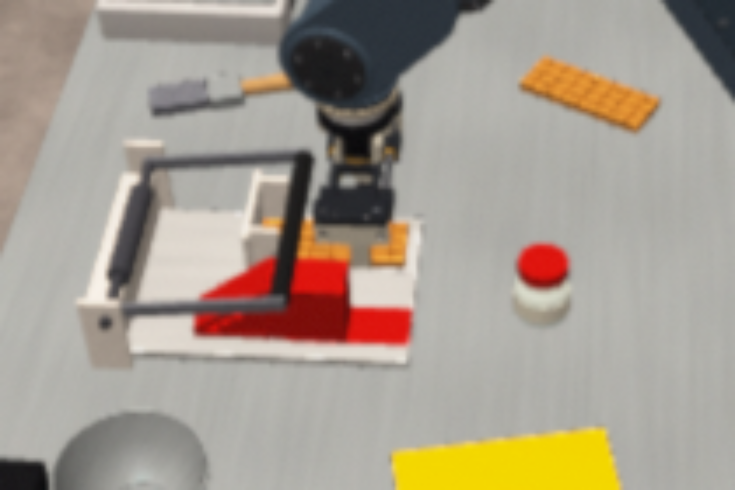

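```bash
python3 -m handwheel '[{"travel":[0,0,2.5],"rotation":[0,0,0]},{"travel":[0,0,0],"rotation":[0,0,0]},{"travel":[0,0,0],"rotation":[0,0,0]}]'
python3 -m handwheel '[{"travel":[0,0,0],"rotation":[0,0,0]},{"travel":[0,0,0],"rotation":[0,0,0]},{"travel":[0,0,0],"rotation":[0,0,0]},{"travel":[0,0,0],"rotation":[0,0,0]},{"travel":[0,0,-30],"rotation":[0,0,0]},{"travel":[0,0,-40],"rotation":[0,0,0]},{"travel":[0,0,-40],"rotation":[0,0,0]},{"travel":[0,0,-40],"rotation":[0,0,0]}]' 0.6
python3 -m handwheel '[{"travel":[0,0,-40],"rotation":[0,0,0]},{"travel":[-20,0,-30],"rotation":[0,0,0]},{"travel":[-20,0,0],"rotation":[0,0,0]},{"travel":[0,0,0],"rotation":[0,0,0]},{"travel":[0,0,0],"rotation":[0,0,0]}]' 1
cat >> h.py <<'E'
O=np.array([640.5,-10.5]);SY=np.radians(1.15);SR=np.array([[np.cos(SY),-np.sin(SY)],[np.sin(SY),np.cos(SY)]])
def S(x,y): return np.round(O+SR@np.array([x,y]),1)
def toS(xy): return np.round((np.asarray(xy)-O)@SR,1)
E
python3 - <<'E'
from h import *
go(615,-61,250,1.15)
p=shot("wrist");cv2.imwrite("pics/w_s1.png",p["frame"])
import pickle;pickle.dump(p,open("w_s1.pkl","wb"))
for d in spotter.masks_of(p,"wafer1")[:3]: k=rect(p,d["mask"],.022);print(d["score"],np.round(d["point"]),k,toS(k[:2]))
# outlines of expected slab at slot
for X in [(-110,-78),(-110,-22),(-10,-78),(-10,-22)]: print(X,np.round(proj(p,[*S(*X)/1000,.022])))
E
```

```text
t: 20.6
eef_pos: [0.5771, -0.0614, 0.0285]
tcp_rot: [0.035, -3.141, 0.0]
ft_force: [0.5, 0.4, -1.7]
gripper_width: 0.0554
t: 21.4
eef_pos: [0.5769, -0.0614, 0.1801]
tcp_rot: [0.035, -3.141, 0.0]
ft_force: [0.8, 0.2, 0.4]
gripper_width: 0.0742
t: 21.9
eef_pos: [0.6165, -0.0604, 0.2476]
tcp_rot: [0.035, -3.14, -0.0]
ft_force: [0.4, -0.9, 0.2]
gripper_width: 0.0927
tcp [616.5 -60.4 247.6] yaw -178.7 q6 -1.77 t 21.9 f [ 0.4 -0.9  0.2] w 92.7
travel [ 1.5 -0.6 -2.4] rot [ 0.    -0.002  0.002] | end frame travel [ 1.5 -0.6 -2.4]
0.89 [154. 320.] [589.1 -61.1 113.9  55.7   1.6] [-52.4 -49.6]
0.27 [208. 366.] [699.8   1.4 265.6 113.  -88.8] [59.5 10.7]
(-110, -78) [[296.  97.]]
(-110, -22) [[346.  98.]]
(-10, -78) [[297. 185.]]
(-10, -22) [[345. 185.]]
```

View pics/w_s1.png

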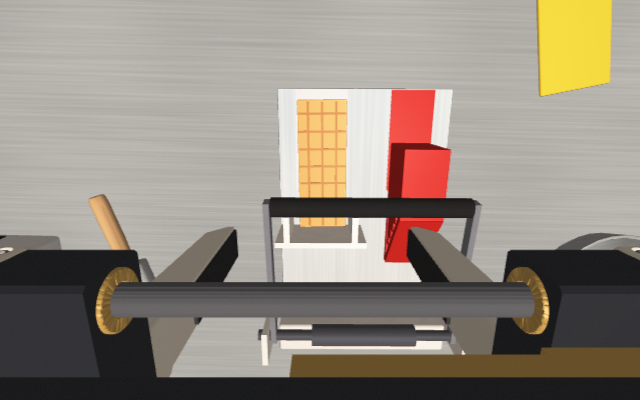

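Slab 1 is aligned in the slot, with its rear end at row 99 (about stand x −108) and between the cheeks. Next the separators.

```bash
python3 -m handwheel '[{"travel":[19,-46,0],"rotation":[0,0,0]},{"travel":[19,-46,0],"rotation":[0,0,0]},{"travel":[19,-46,0],"rotation":[0,0,0]},{"travel":[19,-46,0],"rotation":[0,0,0]},{"travel":[19,-46,0],"rotation":[0,0,0]},{"travel":[19,-46,0],"rotation":[0,0,0]},{"travel":[19,-46,0],"rotation":[0,0,0]},{"travel":[19,-46,0],"rotation":[0,0,0]}]' >/dev/null
python3 -c "
from h import *
go(435,358,250,19)"
```

```text
tcp [ 471.7 -433.2  248.2] yaw -178.7 q6 -2.41 t 22.8 f [ 0.6 -0.2  0.5] w 93.2
travel [ 19.2 791.8  -1.3] rot [ 0.001 -0.    -0.31 ] | end frame travel [-222.9  760.    -1.8]
```

```bash
python3 -m handwheel '[{"travel":[0,48,0],"rotation":[0,0,0]},{"travel":[0,48,0],"rotation":[0,0,0]},{"travel":[0,48,0],"rotation":[0,0,0]},{"travel":[0,48,0],"rotation":[0,0,0]},{"travel":[0,48,0],"rotation":[0,0,0]},{"travel":[0,48,0],"rotation":[0,0,0]},{"travel":[0,48,0],"rotation":[0,0,0]},{"travel":[0,48,0],"rotation":[0,0,0]}]' >/dev/null
python3 -m handwheel '[{"travel":[2,48,0],"rotation":[0,0,0]},{"travel":[2,48,0],"rotation":[0,0,0]},{"travel":[2,48,0],"rotation":[0,0,0]},{"travel":[3,48,0],"rotation":[0,0,0]},{"travel":[3,48,0],"rotation":[0,0,0]},{"travel":[3,48,0],"rotation":[0,0,0]},{"travel":[3,48,0],"rotation":[0,0,0]},{"travel":[3,48,0],"rotation":[0,0,0]}]' >/dev/null
python3 -m handwheel '[{"travel":[0,20,0],"rotation":[0,0,-0.1]},{"travel":[0,0,0],"rotation":[0,0,-0.1]},{"travel":[0,0,0],"rotation":[0,0,-0.11]},{"travel":[0,0,0],"rotation":[0,0,0]},{"travel":[0,0,0],"rotation":[0,0,0]}]'
cat >> h.py <<'E'
def blue(p,z):
    hsv=cv2.cvtColor(p["frame"],cv2.COLOR_BGR2HSV);m=cv2.inRange(hsv,(100,120,60),(130,255,255))
    n,l,s,c=cv2.connectedComponentsWithStats(m)
    for i in range(1,n):
        if s[i,4]>800: print("blue",np.round(c[i]),s[i,4],rect(p,l==i,z),"V",np.percentile(hsv[...,2][l==i],[5,25,50,75]))
E
python3 - <<'E'
from h import *
import pickle
go(435,358,250,19)
p=shot("wrist");cv2.imwrite("pics/w_sep.png",p["frame"]);pickle.dump(p,open("w_sep.pkl","wb"))
blue(p,.028)
for d in spotter.masks_of(p,"sep1")[:4]: print(round(d["score"],2),np.round(d["point"]),rect(p,d["mask"],.028))
E
```

```text
t: 24.9
eef_pos: [0.4345, 0.3551, 0.2483]
tcp_rot: [0.514, -3.099, 0.0]
ft_force: [-0.5, -0.1, 0.4]
gripper_width: 0.0929
tcp [434.5 355.1 248.3] yaw -161.2 q6 -1.3 t 24.9 f [-0.5 -0.1  0.4] w 92.9
travel [-1.4  2.5 -1.7] rot [-0.    -0.001 -0.003] | end frame travel [-1.4  2.5 -1.7]
blue [325. 178.] 6323 [443.1 362.7 153.1  57.5  18.3] V [193. 211. 213. 215.]
0.65 [118. 313.] [373.5 337.   54.1   9.4 -64.9]
0.56 [177. 326.] [445.2 364.1 150.5  57.9  17.9]
```

View pics/w_sep.png

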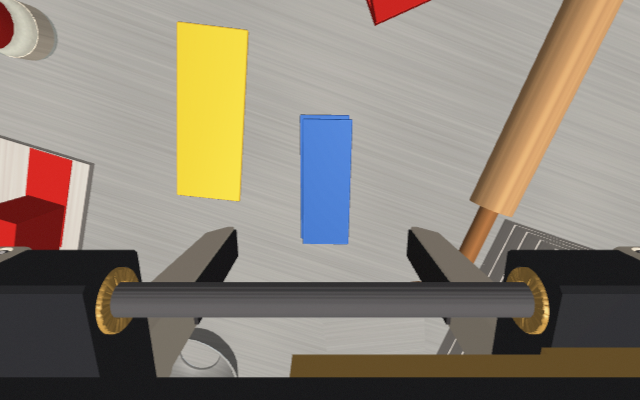

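```bash
python3 - <<'E'
from h import *
import pickle
p=pickle.load(open("w_sep.pkl","rb"))
x=plane(p,[[302.7,119.5],[352.2,119.8],[348.5,244],[304,243.5]],.028)*1000;print(np.round(x,1))
print("c",x.mean(0),"len",np.linalg.norm((x[2]+x[3]-x[0]-x[1])/2),"wid",np.linalg.norm((x[1]+x[2]-x[0]-x[3])/2)); v=x[2]+x[3]-x[0]-x[1];a=np.arctan2(v[1],v[0]);print(np.degrees(a))
c=x.mean(0)-31*np.array([np.cos(a),np.sin(a)]);print(c)
go(c[0],c[1],70,np.degrees(a))
g=cv2.cvtColor(p["frame"],cv2.COLOR_BGR2GRAY).astype(int)
print(g[112:124,325]);print(g[180,294:312]);print(g[180,342:358])
E
```

```text
[[383.6 315.8]
 [366.1 368.1]
 [507.3 415. ]
 [524.3 363.1]]
c [445.34468131 365.52206182] len 148.609925052764 wid 54.92189699293971
18.461280297724883
[415.94000738 355.7054865 ]
tcp [434.7 355.2 248.4] yaw -161.1 q6 -1.3 t 25.0 f [0.4 0.7 0.1] w 92.9
travel [ 17.6   6.5 178.5] rot [-0.    -0.     0.007] | end frame travel [ 17.7   6.4 178.4]
[173 173 138 111 127 128 128  87 126 128 128 128]
[178 179 177 177 177 175 142 114 105 109 123 122 123 123 123 123 123 123]
[126 127 126 127 127 128 127 120 153 173 174 176 175 173 171 170]
```

```bash
python3 -m handwheel '[{"travel":[9,3,30],"rotation":[0,0,0.007]},{"travel":[8.5,3,35],"rotation":[0,0,0]},{"travel":[0,0,40],"rotation":[0,0,0]},{"travel":[0,0,40],"rotation":[0,0,0]},{"travel":[0,0,33],"rotation":[0,0,0]},{"travel":[0,0,15],"rotation":[0,0,0]},{"travel":[0,0,10],"rotation":[0,0,0]},{"travel":[0,0,0],"rotation":[0,0,0]}]' 1
python3 -m handwheel '[{"travel":[0,0,5],"rotation":[0,0,0]},{"travel":[0,0,0],"rotation":[0,0,0]},{"travel":[0,0,0],"rotation":[0,0,0]}]'
python3 -c "
from h import *
go(415.9,355.4,37,18.4)"
```

```text
t: 25.8
eef_pos: [0.4164, 0.3555, 0.0453]
tcp_rot: [0.507, -3.1, 0.0]
ft_force: [0.1, 0.5, 0.7]
gripper_width: 0.0931
t: 26.1
eef_pos: [0.4167, 0.3558, 0.0413]
tcp_rot: [-0.508, 3.099, 0.001]
ft_force: [0.9, 0.1, 0.5]
gripper_width: 0.0928
tcp [416.7 355.8  41.3] yaw -161.4 q6 -1.27 t 26.1 f [0.9 0.1 0.5] w 92.8
travel [ 0.9 -0.2  4.3] rot [0.    0.001 0.004] | end frame travel [ 0.9 -0.2  4.3]
```

```bash
python3 -m handwheel '[{"travel":[0.5,0,4],"rotation":[0,0,0]},{"travel":[0,0,0],"rotation":[0,0,0]},{"travel":[0,0,0],"rotation":[0,0,0]}]'
python3 -m handwheel '[{"travel":[0,0,0],"rotation":[0,0,0]},{"travel":[0,0,0],"rotation":[0,0,0]},{"travel":[0,0,0],"rotation":[0,0,0]},{"travel":[0,0,0],"rotation":[0,0,0]},{"travel":[0,0,0],"rotation":[0,0,0]},{"travel":[0,0,0],"rotation":[0,0,0]},{"travel":[0,0,0],"rotation":[0,0,0]}]' -1 25
python3 -m handwheel '[{"travel":[0,0,-3],"rotation":[0,0,0]},{"travel":[0,0,-3],"rotation":[0,0,0]},{"travel":[0,0,-10],"rotation":[0,0,0]},{"travel":[0,0,-30],"rotation":[0,0,0]},{"travel":[0,0,-40],"rotation":[0,0,0]},{"travel":[0,0,-40],"rotation":[0,0,0]},{"travel":[0,0,0],"rotation":[0,0,0]}]'
python3 - <<'E'
from h import *
p=shot("wrist");cv2.imwrite("pics/w_sep2.png",p["frame"]);blue(p,.022)
s=shot("side");cv2.imwrite("pics/s4.png",s["frame"])
f=s["frame"][180:360,240:460];cv2.imwrite("pics/s4.png",cv2.resize(f,None,fx=3.3,fy=3.3))
go(*S(-126,-50),65,1.15)
E
```

```text
t: 26.4
eef_pos: [0.4158, 0.3554, 0.0365]
tcp_rot: [0.509, -3.1, 0.0]
ft_force: [0.1, -0.3, 0.2]
gripper_width: 0.0934
t: 27.1
eef_pos: [0.4159, 0.3554, 0.0365]
tcp_rot: [-0.508, 3.1, 0.0]
ft_force: [-0.3, 0.7, -0.1]
gripper_width: 0.0557
t: 27.8
eef_pos: [0.4178, 0.3569, 0.1682]
tcp_rot: [-0.507, 3.092, 0.006]
ft_force: [0.8, 0.2, -1.6]
gripper_width: 0.0557
blue [321. 212.] 14439 [440.4 365.7 149.5 104.2  18.5] V [213. 221. 224. 227.]
blue [321. 335.] 3457 [573.8 408.8 103.2  44.  -71.5] V [205. 208. 210. 212.]
tcp [416.  355.5 163.5] yaw -161.4 q6 -1.27 t 27.9 f [0.5 0.1 0.6] w 55.6
travel [  39.7 -428.4   98.2] rot [0.001 0.002 0.305] | end frame travel [ -91.  -420.4   98.5]
```

View pics/s4.png

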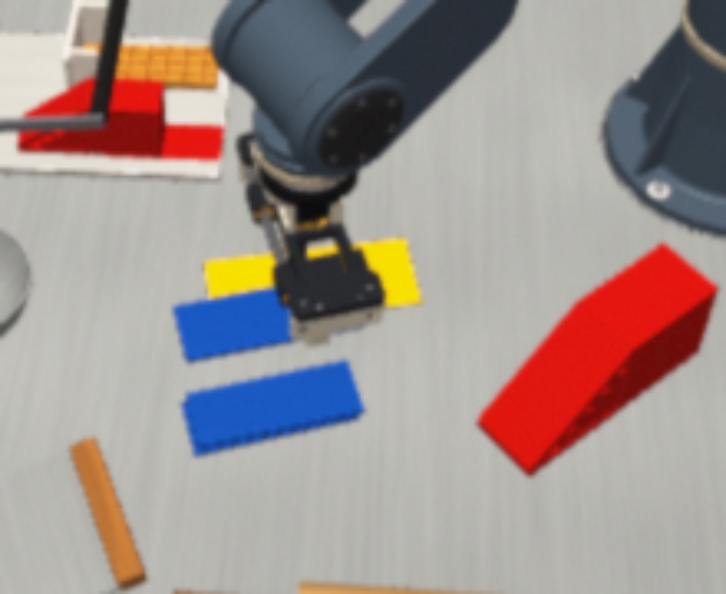

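```bash
python3 -m handwheel '[{"travel":[0,0,0],"rotation":[0,0,0.1]},{"travel":[0,0,0],"rotation":[0,0,0.1]},{"travel":[0,0,0],"rotation":[0,0,0.105]},{"travel":[-9,-42,0],"rotation":[0,0,0]},{"travel":[-9,-42,0],"rotation":[0,0,0]},{"travel":[-9,-42,0],"rotation":[0,0,0]},{"travel":[-9,-42,0],"rotation":[0,0,0]},{"travel":[-9,-42,0],"rotation":[0,0,0]}]'>/dev/null
python3 -m handwheel '[{"travel":[-9,-42,0],"rotation":[0,0,0]},{"travel":[-9,-42,0],"rotation":[0,0,0]},{"travel":[-9,-42,0],"rotation":[0,0,0]},{"travel":[-9,-42,0],"rotation":[0,0,0]},{"travel":[-9,-42,0],"rotation":[0,0,0]},{"travel":[0,0,0],"rotation":[0,0,0]},{"travel":[0,0,0],"rotation":[0,0,0]}]'
python3 -c "
from h import *
go(*S(-126,-50),58,1.15)"
```

```text
t: 29.4
eef_pos: [0.5136, -0.0631, 0.1613]
tcp_rot: [0.029, -3.139, -0.001]
ft_force: [-0.3, -0.1, -0.9]
gripper_width: 0.0556
tcp [513.6 -63.1 161.3] yaw -179.0 q6 -1.8 t 29.4 f [-0.3 -0.1 -0.9] w 55.6
travel [ -2.2   0.  103.3] rot [ 0.001 -0.002 -0.002] | end frame travel [-1.900e+00  1.000e-01  1.033e+02]
```

```bash
python3 -m handwheel '[{"travel":[0,0,35],"rotation":[0,0,0]},{"travel":[0,0,35],"rotation":[0,0,0]},{"travel":[0,0,30],"rotation":[0,0,0]},{"travel":[0,0,0],"rotation":[0,0,0]},{"travel":[-20,0,0],"rotation":[0,0,0]},{"travel":[-20,0,0],"rotation":[0,0,0]},{"travel":[-15,0,0],"rotation":[0,0,0]},{"travel":[-8,0,0],"rotation":[0,0,0]}]'>/dev/null
python3 -m handwheel '[{"travel":[0,0,5],"rotation":[0,0,0]},{"travel":[0,0,0],"rotation":[0,0,0]},{"travel":[0,0,0],"rotation":[0,0,0]}]'
python3 -c "
from h import *
go(*S(-65,-50),37,1.15)"
```

```text
t: 30.5
eef_pos: [0.5769, -0.0612, 0.0577]
tcp_rot: [0.032, -3.141, -0.0]
ft_force: [0.8, -0.2, -0.6]
gripper_width: 0.0554
tcp [576.9 -61.2  57.7] yaw -178.8 q6 -1.78 t 30.5 f [ 0.8 -0.2 -0.6] w 55.4
travel [ 0.4 -0.6 20.7] rot [ 0. -0.  0.] | end frame travel [ 0.4 -0.6 20.7]
```

Lower in steps, check contact height, then release.

```bash
python3 -m handwheel '[{"travel":[0.4,-0.5,8],"rotation":[0,0,0]},{"travel":[0,0,7],"rotation":[0,0,0]},{"travel":[0,0,4],"rotation":[0,0,0]},{"travel":[0,0,0],"rotation":[0,0,0]},{"travel":[0,0,0],"rotation":[0,0,0]},{"travel":[0,0,0],"rotation":[0,0,0]}]'
python3 -m handwheel '[{"travel":[0,0,1],"rotation":[0,0,0]},{"travel":[0,0,0],"rotation":[0,0,0]},{"travel":[0,0,0],"rotation":[0,0,0]},{"travel":[0,0,0],"rotation":[0,0,0]}]'
```

```text
t: 31.1
eef_pos: [0.5771, -0.062, 0.0387]
tcp_rot: [-0.032, 3.141, -0.0]
ft_force: [0.3, -0.4, -0.0]
gripper_width: 0.056
t: 31.5
eef_pos: [0.577, -0.0619, 0.0376]
tcp_rot: [-0.032, 3.141, -0.0]
ft_force: [-0.4, 0.1, -0.7]
gripper_width: 0.0559
```

```bash
python3 -m handwheel '[{"travel":[0,0,0.7],"rotation":[0,0,0]},{"travel":[0,0,0],"rotation":[0,0,0]},{"travel":[0,0,0],"rotation":[0,0,0]},{"travel":[0,0,0],"rotation":[0,0,0]},{"travel":[0,0,-30],"rotation":[0,0,0]},{"travel":[0,0,-40],"rotation":[0,0,0]},{"travel":[0,0,-40],"rotation":[0,0,0]},{"travel":[0,0,-40],"rotation":[0,0,0]}]' 0.6
python3 -m handwheel '[{"travel":[0,0,-40],"rotation":[0,0,0]},{"travel":[-20,0,-20],"rotation":[0,0,0]},{"travel":[-20,0,0],"rotation":[0,0,0]},{"travel":[0,0,0],"rotation":[0,0,0]},{"travel":[0,0,0],"rotation":[0,0,0]}]' 1
cat >> h.py <<'E'
def stackchk(z,sep):
    p=shot("wrist");f=p["frame"];hsv=cv2.cvtColor(f,cv2.COLOR_BGR2HSV)
    m=cv2.inRange(hsv,(100,120,60),(130,255,255)) if sep else cv2.inRange(hsv,(8,110,90),(22,255,255))
    m=cv2.morphologyEx(m,cv2.MORPH_CLOSE,np.ones((5,5)))
    n,l,s,c=cv2.connectedComponentsWithStats(m)
    for i in range(1,n):
        if s[i,4]>1200:
            k=rect(p,l==i,z); q=np.argwhere(l==i); print(s[i],k,"stand c",toS(k[:2]),"yaw",round(k[4]-1.15,1),"near end x",round(toS(k[:2])[0]-k[2]/2,1))
    return p
E
python3 - <<'E'
from h import *
p=stackchk(.028,True);cv2.imwrite("pics/w_s2.png",p["frame"])
d=spotter.masks_of(p,"prop");print([(x["score"],x["point"]) for x in d[:3]])
go(326.6,-316.2,150,-27.7)
E
```

```text
t: 32.3
eef_pos: [0.5767, -0.0619, 0.1884]
tcp_rot: [0.032, -3.141, -0.0]
ft_force: [0.4, -0.2, -0.5]
gripper_width: 0.0743
t: 32.8
eef_pos: [0.6163, -0.061, 0.246]
tcp_rot: [0.032, -3.14, -0.0]
ft_force: [0.3, -0.0, -0.8]
gripper_width: 0.0929
[ 298   99   50  100 4806] [589.3 -61.2 112.3  54.1   0. ] stand c [-52.2 -49.7] yaw -1.2 near end x -108.4
[(0.85, [182.5, 411.1]), (0.25, [215.5, 362.3])]
tcp [616.1 -61.1 246.2] yaw -178.8 q6 -1.76 t 32.9 f [-1.3  0.1 -0.6] w 93.2
travel [ 294.4 -249.3   96.6] rot [-0.    -0.002  0.504] | end frame travel [ 137.7 -360.4   96.2]
```

```bash
python3 -m handwheel '[{"travel":[37,-31,0],"rotation":[0,0,0]},{"travel":[37,-31,0],"rotation":[0,0,0]},{"travel":[37,-31,0],"rotation":[0,0,0]},{"travel":[37,-31,0],"rotation":[0,0,0]},{"travel":[37,-31,0],"rotation":[0,0,0]},{"travel":[37,-31,0],"rotation":[0,0,0]},{"travel":[37,-31,0],"rotation":[0,0,0]},{"travel":[35,-31,0],"rotation":[0,0,0]}]'>/dev/null
python3 -m handwheel '[{"travel":[0,0,40],"rotation":[0,0,0.125]},{"travel":[0,0,30],"rotation":[0,0,0.125]},{"travel":[0,0,30],"rotation":[0,0,0.125]},{"travel":[0,0,0],"rotation":[0,0,0.129]},{"travel":[0,0,0],"rotation":[0,0,0]},{"travel":[0,0,0],"rotation":[0,0,0]}]'
python3 -c "
from h import *
go(326.6,-316.2,15.5,-27.7)"
```

```text
t: 34.3
eef_pos: [0.3279, -0.315, 0.1471]
tcp_rot: [0.747, 3.051, -0.001]
ft_force: [-0.4, -1.1, 0.5]
gripper_width: 0.0927
tcp [ 327.9 -315.   147.1] yaw 152.5 q6 -1.96 t 34.3 f [-0.4 -1.1  0.5] w 92.7
travel [  0.6  -1.6 131.6] rot [-0.     0.     0.003] | end frame travel [  0.6  -1.7 131.6]
```

```bash
python3 -m handwheel '[{"travel":[0.6,-1.6,30],"rotation":[0,0,0.003]},{"travel":[0,0,35],"rotation":[0,0,0]},{"travel":[0,0,35],"rotation":[0,0,0]},{"travel":[0,0,15],"rotation":[0,0,0]},{"travel":[0,0,10],"rotation":[0,0,0]},{"travel":[0,0,5],"rotation":[0,0,0]},{"travel":[0,0,0],"rotation":[0,0,0]},{"travel":[0,0,0],"rotation":[0,0,0]}]'
python3 -m handwheel '[{"travel":[0,0,0],"rotation":[0,0,0]},{"travel":[0,0,0],"rotation":[0,0,0]},{"travel":[0,0,0],"rotation":[0,0,0]},{"travel":[0,0,0],"rotation":[0,0,0]},{"travel":[0,0,0],"rotation":[0,0,0]},{"travel":[0,0,0],"rotation":[0,0,0]},{"travel":[0,0,0],"rotation":[0,0,0]}]' -1 30
python3 -c "
from h import *
go(326.6,-316.2,15.5,-27.7)"
```

```text
t: 35.1
eef_pos: [0.3271, -0.3166, 0.0176]
tcp_rot: [0.756, 3.048, -0.001]
ft_force: [0.6, 0.5, 0.9]
gripper_width: 0.0932
t: 35.8
eef_pos: [0.3267, -0.3162, 0.0169]
tcp_rot: [-0.757, -3.049, 0.0]
ft_force: [-0.3, -0.1, 1.0]
gripper_width: 0.0555
tcp [ 326.7 -316.2   16.9] yaw 152.1 q6 -1.96 t 35.8 f [-0.3 -0.1  1. ] w 55.5
travel [ 0.1 -0.1  1.4] rot [-0.    -0.    -0.003] | end frame travel [ 0.1 -0.1  1.4]
```

```bash
python3 -m handwheel '[{"travel":[0,0,-10],"rotation":[0,0,0]},{"travel":[0,0,-30],"rotation":[0,0,0]},{"travel":[0,0,-40],"rotation":[0,0,0]},{"travel":[0,0,-40],"rotation":[0,0,-0.125]},{"travel":[0,0,0],"rotation":[0,0,-0.125]},{"travel":[0,0,0],"rotation":[0,0,-0.125]},{"travel":[0,0,0],"rotation":[0,0,-0.131]},{"travel":[0,0,0],"rotation":[0,0,0]}]'
python3 -c "
from h import *
go(*S(-126,-50),64,1.15)"
```

```text
t: 36.6
eef_pos: [0.3266, -0.316, 0.1373]
tcp_rot: [-0.033, 3.141, -0.0]
ft_force: [0.2, -0.0, -0.2]
gripper_width: 0.0556
tcp [ 326.6 -316.   137.3] yaw -178.8 q6 -2.46 t 36.6 f [ 0.2 -0.  -0.2] w 55.6
travel [-194.2  249.    73.3] rot [-0.     0.     0.001] | end frame travel [-193.9  249.2   73.3]
```

```bash
python3 -m handwheel '[{"travel":[-27.7,35.6,0],"rotation":[0,0,0]},{"travel":[-27.7,35.6,0],"rotation":[0,0,0]},{"travel":[-27.7,35.6,0],"rotation":[0,0,0]},{"travel":[-27.7,35.6,0],"rotation":[0,0,0]},{"travel":[-27.7,35.6,0],"rotation":[0,0,0]},{"travel":[-27.7,35.6,0],"rotation":[0,0,0]},{"travel":[-27.7,35.6,0],"rotation":[0,0,0]},{"travel":[0,0,0],"rotation":[0,0,0]}]'>/dev/null
python3 -m handwheel '[{"travel":[0,0,30],"rotation":[0,0,0]},{"travel":[0,0,30],"rotation":[0,0,0]},{"travel":[0,0,13],"rotation":[0,0,0]},{"travel":[0,0,0],"rotation":[0,0,0]},{"travel":[0,0,0],"rotation":[0,0,0]}]'
python3 -c "
from h import *
go(*S(-64.5,-50),64,1.15)"
```

```text
t: 37.9
eef_pos: [0.5161, -0.0636, 0.0647]
tcp_rot: [-0.028, 3.141, -0.0]
ft_force: [0.2, -0.3, -0.9]
gripper_width: 0.0555
tcp [516.1 -63.6  64.7] yaw -179.0 q6 -1.8 t 37.9 f [ 0.2 -0.3 -0.9] w 55.5
travel [-60.9   0.8   0.7] rot [-0.     0.001 -0.002] | end frame travel [-60.9   0.6   0.7]
```

```bash
python3 -m handwheel '[{"travel":[-20,0,0],"rotation":[0,0,-0.002]},{"travel":[-20,0.6,0],"rotation":[0,0,0]},{"travel":[-15,0,0],"rotation":[0,0,0]},{"travel":[-6,0,0],"rotation":[0,0,0]},{"travel":[0,0,7],"rotation":[0,0,0]},{"travel":[0,0,7],"rotation":[0,0,0]},{"travel":[0,0,0],"rotation":[0,0,0]},{"travel":[0,0,0],"rotation":[0,0,0]}]'
python3 -c "
from h import *
go(*S(-64.5,-50),45.3,1.15)"
```

```text
t: 38.7
eef_pos: [0.5765, -0.0615, 0.0498]
tcp_rot: [0.033, -3.141, -0.0]
ft_force: [1.2, -1.1, -0.6]
gripper_width: 0.0558
tcp [576.5 -61.5  49.8] yaw -178.8 q6 -1.78 t 38.7 f [ 1.2 -1.1 -0.6] w 55.8
travel [-0.5 -0.3  4.5] rot [ 0.    -0.     0.001] | end frame travel [-0.5 -0.3  4.5]
```

```bash
python3 -m handwheel '[{"travel":[-0.5,-0.3,4],"rotation":[0,0,0]},{"travel":[0,0,0],"rotation":[0,0,0]},{"travel":[0,0,0],"rotation":[0,0,0]},{"travel":[0,0,0],"rotation":[0,0,0]}]'
python3 -m handwheel '[{"travel":[0,0,0.4],"rotation":[0,0,0]},{"travel":[0,0,0],"rotation":[0,0,0]},{"travel":[0,0,0],"rotation":[0,0,0]},{"travel":[0,0,0],"rotation":[0,0,0]},{"travel":[0,0,-30],"rotation":[0,0,0]},{"travel":[0,0,-40],"rotation":[0,0,0]},{"travel":[0,0,-40],"rotation":[0,0,0]},{"travel":[0,0,-40],"rotation":[0,0,0]}]' 0.6
python3 -m handwheel '[{"travel":[0,0,-30],"rotation":[0,0,0]},{"travel":[-20,0,-20],"rotation":[0,0,0]},{"travel":[-20,0,0],"rotation":[0,0,0]},{"travel":[0,0,0],"rotation":[0,0,0]},{"travel":[0,0,0],"rotation":[0,0,0]}]' 1
python3 - <<'E'
from h import *
p=stackchk(.040,False);cv2.imwrite("pics/w_s3.png",p["frame"])
go(435,358,250,18.4)
E
```

```text
t: 39.1
eef_pos: [0.5773, -0.0617, 0.0459]
tcp_rot: [-0.033, 3.141, -0.0]
ft_force: [1.0, 0.6, -0.5]
gripper_width: 0.0555
t: 39.9
eef_pos: [0.577, -0.0617, 0.197]
tcp_rot: [0.033, -3.141, 0.0]
ft_force: [0.8, -0.2, -0.9]
gripper_width: 0.0745
t: 40.4
eef_pos: [0.6167, -0.0608, 0.2447]
tcp_rot: [0.034, -3.14, -0.0]
ft_force: [0.5, -0.1, 0.8]
gripper_width: 0.0929
[ 296  100   52   99 4917] [588.4 -61.1 106.8  54.8   0.9] stand c [-53.1 -49.5] yaw -0.2 near end x -106.5
[  95  267   43   67 1353] [ 779.2 -313.3   99.4   45.1  -15. ] stand c [ 132.6 -305.5] yaw -16.2 near end x 82.9
[ 507  267   43   67 1335] [768.5 199.3  99.6  44.1  18.3] stand c [132.2 207.2] yaw 17.2 near end x 82.4
[ 290  348  350   29 8360] [859.8 133.2 461.5  43.6 -88.8] stand c [222.1 139.3] yaw -90.0 near end x -8.7
tcp [616.4 -60.8 244.7] yaw -178.8 q6 -1.77 t 40.5 f [0.1 0.9 0.1] w 93.0
travel [172.5 422.5  -5. ] rot [ 0.001 -0.002 -0.3  ] | end frame travel [ 40.  454.6  -5.3]
```

```bash
python3 -m handwheel '[{"travel":[19,46,0],"rotation":[0,0,0]},{"travel":[19,46,0],"rotation":[0,0,0]},{"travel":[19,46,0],"rotation":[0,0,0]},{"travel":[19,46,0],"rotation":[0,0,0]},{"travel":[19,46,0],"rotation":[0,0,0]},{"travel":[19,46,0],"rotation":[0,0,0]},{"travel":[19,46,0],"rotation":[0,0,0]},{"travel":[19,46,0],"rotation":[0,0,0]}]'>/dev/null
python3 -m handwheel '[{"travel":[19,46,0],"rotation":[0,0,0]},{"travel":[0,8,0],"rotation":[0,0,-0.1]},{"travel":[0,0,0],"rotation":[0,0,-0.1]},{"travel":[0,0,0],"rotation":[0,0,-0.1]},{"travel":[0,0,0],"rotation":[0,0,0]},{"travel":[0,0,0],"rotation":[0,0,0]},{"travel":[0,0,0],"rotation":[0,0,0]}]'
python3 - <<'E'
from h import *
p=shot("wrist");cv2.imwrite("pics/w_sep3.png",p["frame"]);blue(p,.022)
r=np.s_[80:270,240:420];cv2.imwrite("pics/w_sep3c.png",cv2.resize(p["frame"][r],None,fx=3.15,fy=3.15,interpolation=cv2.INTER_CUBIC))
import pickle;pickle.dump(p,open("w_sep3.pkl","wb"))
go(435,358,250,18.4)
E
```

```text
t: 41.95
eef_pos: [0.4372, 0.3571, 0.2453]
tcp_rot: [0.498, -3.102, 0.0]
ft_force: [0.1, -0.2, -0.2]
gripper_width: 0.0932
blue [324. 174.] 6112 [442.6 361.3 151.1  56.9  18.8] V [197. 211. 213. 215.]
tcp [437.3 357.2 245.4] yaw -161.7 q6 -1.29 t 42.0 f [ 0.1 -1.  -0.9] w 93.1
travel [ 1.9  1.5 -4.6] rot [-0.    -0.    -0.002] | end frame travel [ 1.9  1.5 -4.6]
```

View pics/w_sep3c.png

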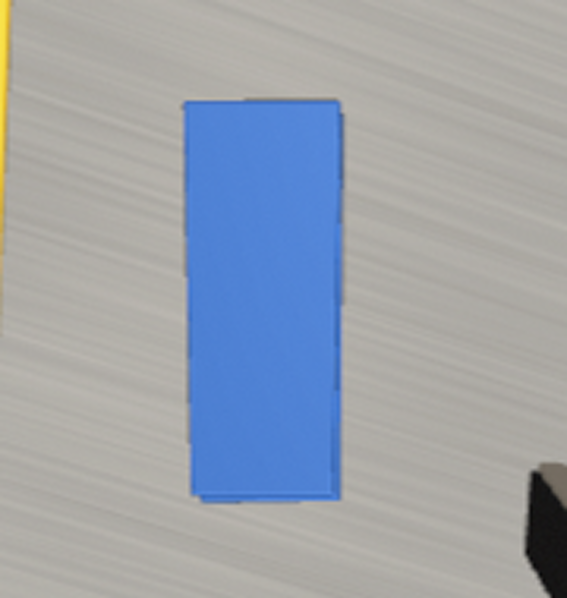

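The crop shows the top sheet with corners (186,101), (339,101), (333,494), (192,494); the lowest sheet peeks out at the lower right.

```bash
python3 - <<'E'
from h import *
import pickle
p=pickle.load(open("w_sep3.pkl","rb"))
x=plane(p,np.array([[186,101],[339,101],[333,494],[192,494]])/3.15+[239.7,79.7],.022)*1000
v=x[2]+x[3]-x[0]-x[1];a=np.arctan2(v[1],v[0]);print("c",x.mean(0),"len",np.linalg.norm(v)/2,"wid",np.linalg.norm((x[1]+x[2]-x[0]-x[3])/2),np.degrees(a))
c=x.mean(0)-31*np.array([np.cos(a),np.sin(a)]);print(c)
go(c[0],c[1],31,np.degrees(a))
E
```

```text
c [441.64869618 360.57272367] len 148.84840472514017 wid 54.682582107425105 18.250564817839816
[412.20811897 350.86435545]
tcp [437.3 357.2 245.4] yaw -161.7 q6 -1.29 t 42.0 f [ 0.1 -1.  -0.9] w 93.1
travel [ 25.8   1.9 214.4] rot [-0.    -0.     0.001] | end frame travel [ 25.8   1.9 214.4]
```

```bash
python3 -m handwheel '[{"travel":[13,1,30],"rotation":[0,0,0]},{"travel":[12.5,1,35],"rotation":[0,0,0]},{"travel":[0,0,40],"rotation":[0,0,0]},{"travel":[0,0,40],"rotation":[0,0,0]},{"travel":[0,0,35],"rotation":[0,0,0]},{"travel":[0,0,20],"rotation":[0,0,0]},{"travel":[0,0,8],"rotation":[0,0,0]},{"travel":[0,0,0],"rotation":[0,0,0]}]' 1 >/dev/null
python3 -m handwheel '[{"travel":[0,0,0],"rotation":[0,0,0]},{"travel":[0,0,0],"rotation":[0,0,0]}]'
python3 -c "
from h import *
go(412.2,350.9,31,18.25)"
```

```text
t: 43.0
eef_pos: [0.4132, 0.3517, 0.0386]
tcp_rot: [-0.502, 3.099, 0.001]
ft_force: [-0.5, -0.4, 0.6]
gripper_width: 0.0928
tcp [413.2 351.7  38.6] yaw -161.6 q6 -1.27 t 43.0 f [-0.5 -0.4  0.6] w 92.8
travel [ 1.2 -0.5  7.6] rot [0.001 0.002 0.002] | end frame travel [ 1.2 -0.5  7.6]
```

```bash
python3 -m handwheel '[{"travel":[1,-0.5,5],"rotation":[0,0,0.002]},{"travel":[0,0,2.5],"rotation":[0,0,0]},{"travel":[0,0,0],"rotation":[0,0,0]},{"travel":[0,0,0],"rotation":[0,0,0]}]'
python3 -c "
from h import *
go(412.2,350.9,31,18.25)"
```

```text
t: 43.4
eef_pos: [0.4117, 0.3505, 0.0299]
tcp_rot: [0.499, -3.102, 0.0]
ft_force: [0.1, 0.0, -0.8]
gripper_width: 0.0931
tcp [411.7 350.5  29.9] yaw -161.7 q6 -1.27 t 43.4 f [ 0.1  0.  -0.8] w 93.1
travel [-0.6  0.3 -1.1] rot [-0.    -0.     0.001] | end frame travel [-0.6  0.3 -1.1]
```

```bash
python3 -m handwheel '[{"travel":[0,0,-1],"rotation":[0,0,0]},{"travel":[0,0,0],"rotation":[0,0,0]},{"travel":[0,0,0],"rotation":[0,0,0]},{"travel":[0,0,0],"rotation":[0,0,0]}]'
python3 -m handwheel '[{"travel":[0,0,0],"rotation":[0,0,0]},{"travel":[0,0,0],"rotation":[0,0,0]},{"travel":[0,0,0],"rotation":[0,0,0]},{"travel":[0,0,0],"rotation":[0,0,0]},{"travel":[0,0,0],"rotation":[0,0,0]},{"travel":[0,0,0],"rotation":[0,0,0]},{"travel":[0,0,0],"rotation":[0,0,0]}]' -1 25
python3 -m handwheel '[{"travel":[0,0,-3],"rotation":[0,0,0]},{"travel":[0,0,-3],"rotation":[0,0,0]},{"travel":[0,0,-10],"rotation":[0,0,0]},{"travel":[0,0,-30],"rotation":[0,0,0]},{"travel":[0,0,-40],"rotation":[0,0,0]},{"travel":[0,0,-40],"rotation":[0,0,0]},{"travel":[0,0,0],"rotation":[0,0,0]}]'
python3 - <<'E'
from h import *
s=shot("side");f=s["frame"][260:340,270:380];cv2.imwrite("pics/s5.png",cv2.resize(f,None,fx=5,fy=5))
go(*S(-126,-50),70,1.15)
E
```

```text
t: 43.8
eef_pos: [0.4117, 0.3505, 0.0309]
tcp_rot: [-0.499, 3.102, -0.0]
ft_force: [0.8, -0.0, -0.2]
gripper_width: 0.093
t: 44.5
eef_pos: [0.4117, 0.3505, 0.0309]
tcp_rot: [-0.499, 3.102, -0.0]
ft_force: [-0.3, -0.8, 0.5]
gripper_width: 0.0558
t: 45.2
eef_pos: [0.4137, 0.352, 0.1626]
tcp_rot: [-0.498, 3.094, 0.006]
ft_force: [0.3, 0.3, -1.3]
gripper_width: 0.0559
tcp [412.7 351.2 159.9] yaw -161.7 q6 -1.27 t 45.2 f [ 0.1  0.7 -0.5] w 55.6
travel [  32.9 -425.7   89. ] rot [0.002 0.005 0.299] | end frame travel [ -94.4 -416.2   89.9]
```

View pics/s5.png

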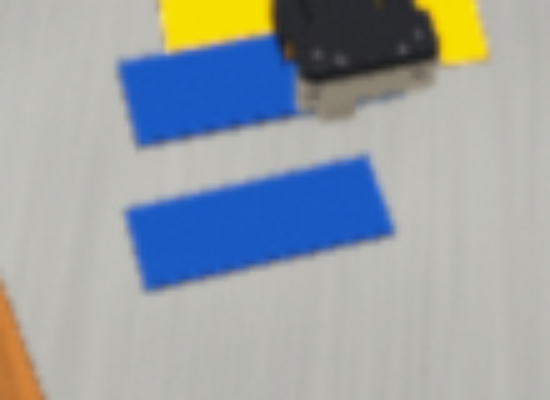

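One sheet is held and one is left on the block. Carry it to the stack.

```bash
python3 -m handwheel '[{"travel":[0,0,0],"rotation":[0,0,0.1]},{"travel":[0,0,0],"rotation":[0,0,0.1]},{"travel":[0,0,0],"rotation":[0,0,0.1]},{"travel":[-9.4,-41.6,0],"rotation":[0,0,0]},{"travel":[-9.4,-41.6,0],"rotation":[0,0,0]},{"travel":[-9.4,-41.6,0],"rotation":[0,0,0]},{"travel":[-9.4,-41.6,0],"rotation":[0,0,0]},{"travel":[-9.4,-41.6,0],"rotation":[0,0,0]}]'>/dev/null
python3 -m handwheel '[{"travel":[-9.4,-41.6,0],"rotation":[0,0,0]},{"travel":[-9.4,-41.6,0],"rotation":[0,0,0]},{"travel":[-9.4,-41.6,0],"rotation":[0,0,0]},{"travel":[-9.4,-41.6,0],"rotation":[0,0,0]},{"travel":[-9.4,-41.6,0],"rotation":[0,0,0]},{"travel":[0,0,40],"rotation":[0,0,0]},{"travel":[0,0,40],"rotation":[0,0,0]},{"travel":[0,0,0],"rotation":[0,0,0]}]'
python3 -m handwheel '[{"travel":[0,0,0],"rotation":[0,0,0]},{"travel":[0,0,0],"rotation":[0,0,0]}]' >/dev/null
python3 -c "
from h import *
go(*S(-65,-50),68,1.15)"
```

```text
t: 46.85
eef_pos: [0.5103, -0.0633, 0.0723]
tcp_rot: [0.029, -3.132, -0.003]
ft_force: [-0.4, 0.2, 0.4]
gripper_width: 0.0554
tcp [514.6 -63.6  78.5] yaw -178.9 q6 -1.8 t 47.0 f [ 0.6 -0.6 -0.5] w 55.5
travel [-61.9   0.5  10.6] rot [-0.     0.002 -0.   ] | end frame travel [-62.    0.5  10.5]
```

```bash
python3 -m handwheel '[{"travel":[0,0,11],"rotation":[0,0,0]},{"travel":[0,0,0],"rotation":[0,0,0]},{"travel":[-20,0.5,0],"rotation":[0,0,0]},{"travel":[-20,0,0],"rotation":[0,0,0]},{"travel":[-15,0,0],"rotation":[0,0,0]},{"travel":[-7,0,0],"rotation":[0,0,0]},{"travel":[0,0,5],"rotation":[0,0,0]},{"travel":[0,0,0],"rotation":[0,0,0]}]'>/dev/null
python3 -m handwheel '[{"travel":[0,0,0],"rotation":[0,0,0]},{"travel":[0,0,0],"rotation":[0,0,0]}]'
python3 -c "
from h import *
go(*S(-65,-50),55.4,1.15)"
```

```text
t: 48.05
eef_pos: [0.5753, -0.062, 0.061]
tcp_rot: [0.03, -3.141, -0.0]
ft_force: [0.3, -0.8, -0.4]
gripper_width: 0.0556
tcp [575.3 -62.   61. ] yaw -178.9 q6 -1.78 t 48.0 f [ 0.3 -0.8 -0.4] w 55.6
travel [-1.2  0.1  5.6] rot [ 0.    -0.    -0.001] | end frame travel [-1.2  0.1  5.6]
```

```bash
python3 -m handwheel '[{"travel":[-1.2,0,2],"rotation":[0,0,0]},{"travel":[0,0,3],"rotation":[0,0,0]},{"travel":[0,0,0],"rotation":[0,0,0]},{"travel":[0,0,0],"rotation":[0,0,0]},{"travel":[0,0,0],"rotation":[0,0,0]}]'
python3 -m handwheel '[{"travel":[0,0,0.5],"rotation":[0,0,0]},{"travel":[0,0,0],"rotation":[0,0,0]},{"travel":[0,0,0],"rotation":[0,0,0]},{"travel":[0,0,0],"rotation":[0,0,0]},{"travel":[0,0,-30],"rotation":[0,0,0]},{"travel":[0,0,-40],"rotation":[0,0,0]},{"travel":[0,0,-40],"rotation":[0,0,0]},{"travel":[0,0,-40],"rotation":[0,0,0]}]' 0.6
python3 -m handwheel '[{"travel":[0,0,-20],"rotation":[0,0,0]},{"travel":[-20,0,-20],"rotation":[0,0,0]},{"travel":[-20,0,0],"rotation":[0,0,0]},{"travel":[0,0,0],"rotation":[0,0,0]},{"travel":[0,0,0],"rotation":[0,0,0]}]' 1
python3 - <<'E'
from h import *
p=stackchk(.046,True);cv2.imwrite("pics/w_s4.png",p["frame"])
d=spotter.masks_of(p,"prop");print([(x["score"],x["point"]) for x in d[:3]])
f=p["frame"];r,c=map(int,d[0]["point"])
proptop(p,(120,198,380,470),.078)
go(*S(-32,55),58,1.15)
E
```

```text
t: 48.55
eef_pos: [0.5769, -0.0619, 0.0559]
tcp_rot: [-0.03, 3.141, -0.0]
ft_force: [-0.0, 0.5, -0.6]
gripper_width: 0.0555
t: 49.35
eef_pos: [0.5766, -0.0619, 0.207]
tcp_rot: [0.03, -3.141, -0.0]
ft_force: [0.6, -0.2, 0.2]
gripper_width: 0.0745
t: 49.85
eef_pos: [0.6163, -0.0611, 0.2447]
tcp_rot: [0.03, -3.14, -0.0]
ft_force: [-0.6, -0.2, 0.2]
gripper_width: 0.0927
[ 296   99   53  100 5076] [586.9 -61.4 106.1  54.8   0.7] stand c [-54.6 -49.8] yaw -0.4 near end x -107.6
[(0.78, [181.7, 413.3])]
top [604.5  43.7  47.4  45.2   1.1] origin [642.   44.4]
tcp [616.  -61.1 244.9] yaw -178.9 q6 -1.76 t 50.0 f [0.2 0.5 0.7] w 93.1
travel [  6.4 105.  186.9] rot [ 0.    -0.001 -0.001] | end frame travel [  6.5 105.1 186.9]
```

View pics/w_s4.png

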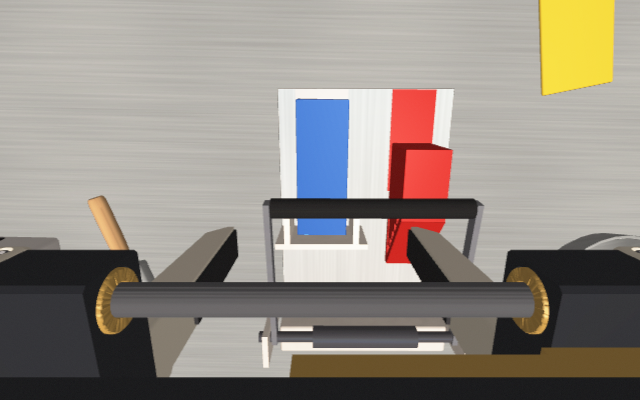

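Stack aligned (blue sheet rows 99–235, cols 296–348), with the prop undisturbed. Now pull out the prop.

```bash
python3 -m handwheel '[{"travel":[3,35,0],"rotation":[0,0,0]},{"travel":[3,35,0],"rotation":[0,0,0]},{"travel":[1,35,0],"rotation":[0,0,0]},{"travel":[0,0,0],"rotation":[0,0,0]},{"travel":[0,0,40],"rotation":[0,0,0]},{"travel":[0,0,40],"rotation":[0,0,0]},{"travel":[0,0,40],"rotation":[0,0,0]},{"travel":[0,0,30],"rotation":[0,0,0]}]' >/dev/null
python3 -m handwheel '[{"travel":[0,0,30],"rotation":[0,0,0]},{"travel":[0,0,8],"rotation":[0,0,0]},{"travel":[0,0,0],"rotation":[0,0,0]},{"travel":[0,0,0],"rotation":[0,0,0]}]'
python3 -m handwheel '[{"travel":[0,0,0],"rotation":[0,0,0]},{"travel":[0,0,0],"rotation":[0,0,0]},{"travel":[0,0,0],"rotation":[0,0,0]},{"travel":[0,0,0],"rotation":[0,0,0]},{"travel":[0,0,0],"rotation":[0,0,0]},{"travel":[0,0,0],"rotation":[0,0,0]},{"travel":[0,0,0],"rotation":[0,0,0]},{"travel":[0,0,0],"rotation":[0,0,0]}]' -1 50
python3 -m handwheel '[{"travel":[0,0,0],"rotation":[0,0,0]},{"travel":[0,0,0],"rotation":[0,0,0]}]'
python3 -c "
from h import *
go(*S(-160,55),54,1.15)"
```

```text
t: 51.15
eef_pos: [0.6085, 0.0434, 0.0588]
tcp_rot: [-0.03, 3.14, -0.0]
ft_force: [-0.5, 0.3, 0.7]
gripper_width: 0.0927
t: 51.95
eef_pos: [0.6078, 0.0436, 0.0574]
tcp_rot: [0.03, -3.141, 0.0]
ft_force: [-0.1, -1.2, 1.6]
gripper_width: 0.0458
t: 52.15
eef_pos: [0.6079, 0.0436, 0.0574]
tcp_rot: [0.03, -3.141, 0.0]
ft_force: [-0.8, -1.2, 0.8]
gripper_width: 0.0456
tcp [607.9  43.6  57.4] yaw -178.9 q6 -1.59 t 52.1 f [-0.8 -1.2  0.8] w 45.6
travel [128.5   0.2   3.4] rot [-0.    -0.    -0.001] | end frame travel [128.5   0.3   3.4]
```

```bash
python3 -m handwheel '[{"travel":[10,0,0],"rotation":[0,0,0]},{"travel":[15,0,0],"rotation":[0,0,0]},{"travel":[15,0,0],"rotation":[0,0,0]},{"travel":[15,0,0],"rotation":[0,0,0]},{"travel":[15,0,0],"rotation":[0,0,0]},{"travel":[15,0,0],"rotation":[0,0,0]},{"travel":[15,0,0],"rotation":[0,0,0]},{"travel":[15,0,0],"rotation":[0,0,0]}]'
python3 -m handwheel '[{"travel":[20,0,0],"rotation":[0,0,0]},{"travel":[0,0,-30],"rotation":[0,0,0]},{"travel":[0,0,-40],"rotation":[0,0,0]},{"travel":[0,0,-40],"rotation":[0,0,0]},{"travel":[0,0,0],"rotation":[0,0,0]}]'
python3 - <<'E'
from h import *
a=np.radians(12.4);u=np.array([np.cos(a),np.sin(a)])
m=np.array([417,209.5])-50.5*u;print(m)
go(m[0],m[1],51.8,12.4)
t=shot("top")
for d in spotter.masks_of(t,"mat")[:2]: print(d["score"],np.round(d["point"]),rect(t,d["mask"],.004))
E
```

```text
t: 52.95
eef_pos: [0.492, 0.0416, 0.0574]
tcp_rot: [-0.031, 3.141, 0.0]
ft_force: [1.6, -0.3, -2.0]
gripper_width: 0.0456
t: 53.45
eef_pos: [0.4745, 0.0412, 0.1714]
tcp_rot: [-0.031, 3.134, -0.0]
ft_force: [1.2, 0.8, -3.3]
gripper_width: 0.046
[367.67804994 198.65586598]
tcp [474.5  41.2 171.4] yaw -178.9 q6 -1.6 t 53.5 f [ 1.2  0.8 -3.3] w 46.0
travel [104.6 159.5 118.9] rot [-0.001  0.007 -0.197] | end frame travel [ 70.6 176.7 119.6]
0.72 [220. 262.] [418.7 209.8 202.3  84.8  13. ]
```

```bash
python3 -m handwheel '[{"travel":[26,40,0],"rotation":[0,0,0]},{"travel":[26,40,0],"rotation":[0,0,0]},{"travel":[26,40,0],"rotation":[0,0,0]},{"travel":[26,40,0],"rotation":[0,0,0]},{"travel":[0,0,30],"rotation":[0,0,-0.1]},{"travel":[0,0,30],"rotation":[0,0,-0.1]},{"travel":[0,0,30],"rotation":[0,0,0]},{"travel":[0,0,0],"rotation":[0,0,0]}]' >/dev/null
python3 -m handwheel '[{"travel":[0,0,0],"rotation":[0,0,0]},{"travel":[0,0,0],"rotation":[0,0,0]}]'
python3 -c "
from h import *
go(368.2,198.7,51.8,12.5)"
```

```text
t: 54.55
eef_pos: [0.3662, 0.1991, 0.0781]
tcp_rot: [-0.343, 3.122, 0.0]
ft_force: [0.0, 1.4, -3.2]
gripper_width: 0.0455
tcp [366.2 199.1  78.1] yaw -167.5 q6 -1.4 t 54.5 f [ 0.   1.4 -3.2] w 45.5
travel [-1.9 -0.9 26.3] rot [0.    0.001 0.001] | end frame travel [-1.9 -0.9 26.3]
```

```bash
python3 -m handwheel '[{"travel":[-1.9,-0.9,10],"rotation":[0,0,0]},{"travel":[0,0,10],"rotation":[0,0,0]},{"travel":[0,0,3],"rotation":[0,0,0]},{"travel":[0,0,0],"rotation":[0,0,0]},{"travel":[0,0,0],"rotation":[0,0,0]},{"travel":[0,0,0],"rotation":[0,0,0]}]'
python3 -c "
from h import *
go(368.2,198.7,51.6,12.5)"
```

```text
t: 55.15
eef_pos: [0.368, 0.1986, 0.0546]
tcp_rot: [-0.344, 3.122, 0.0]
ft_force: [0.2, 0.8, -3.5]
gripper_width: 0.0455
tcp [368.  198.6  54.6] yaw -167.4 q6 -1.41 t 55.1 f [ 0.2  0.8 -3.5] w 45.5
travel [-0.2  0.   3. ] rot [0.    0.    0.001] | end frame travel [-0.2  0.   3. ]
```

```bash
python3 -m handwheel '[{"travel":[0,0,2],"rotation":[0,0,0]},{"travel":[0,0,1],"rotation":[0,0,0]},{"travel":[0,0,0],"rotation":[0,0,0]},{"travel":[0,0,0],"rotation":[0,0,0]}]'
python3 -m handwheel '[{"travel":[0,0,0],"rotation":[0,0,0]},{"travel":[0,0,0],"rotation":[0,0,0]},{"travel":[0,0,0],"rotation":[0,0,0]},{"travel":[0,0,0],"rotation":[0,0,0]},{"travel":[0,0,0],"rotation":[0,0,0]},{"travel":[0,0,0],"rotation":[0,0,0]},{"travel":[0,0,0],"rotation":[0,0,0]},{"travel":[0,0,-10],"rotation":[0,0,0]}]' 1
python3 -m handwheel '[{"travel":[0,0,-30],"rotation":[0,0,0]},{"travel":[0,0,-40],"rotation":[0,0,0]},{"travel":[0,0,-40],"rotation":[0,0,0]},{"travel":[-20,0,-40],"rotation":[0,0,0]},{"travel":[-20,0,-30],"rotation":[0,0,0]},{"travel":[0,0,0],"rotation":[0,0,0]},{"travel":[0,0,0],"rotation":[0,0,0]}]'
python3 - <<'E'
from h import *
p=shot("wrist")
proptop(p,(60,260,260,380),.072)
f=p["frame"];hsv=cv2.cvtColor(f,cv2.COLOR_BGR2HSV);roi=np.zeros(f.shape[:2],bool);roi[60:275,250:390]=1
red=((hsv[...,0]<8)|(hsv[...,0]>172))&(hsv[...,1]>120)&roi
y=(hsv[...,0]>18)&(hsv[...,0]<35)&(hsv[...,1]>120)&roi
print("mat",rect(p,cv2.morphologyEx((y|red).astype(np.uint8),cv2.MORPH_CLOSE,np.ones((9,9))),.004))
s=shot("side")
a=cv2.resize(s["frame"][140:340,190:400],None,fx=3,fy=3,interpolation=cv2.INTER_CUBIC)
b=cv2.resize(f[60:300,200:440],None,fx=.7,fy=.7)
out=np.zeros((600,630+168,3),np.uint8);out[:,:630]=a;out[:168,630:]=b;cv2.imwrite("pics/final.png",out)
go(300,199,250,12.5)
E
```

```text
t: 55.55
eef_pos: [0.3679, 0.1986, 0.0514]
tcp_rot: [0.344, -3.123, 0.0]
ft_force: [0.9, -0.4, -2.9]
gripper_width: 0.0455
t: 56.35
eef_pos: [0.3673, 0.1984, 0.061]
tcp_rot: [0.343, -3.121, 0.001]
ft_force: [-0.0, -0.3, 0.0]
gripper_width: 0.0927
t: 57.05
eef_pos: [0.4067, 0.2072, 0.2417]
tcp_rot: [-0.343, 3.122, 0.0]
ft_force: [0.3, -0.6, -0.8]
gripper_width: 0.0931
top [377.  201.3  73.9  44.6  12.4] origin [413.6 209.4]
mat [417.1 209.4 198.6  79.3  12.4]
tcp [405.9 207.  240.5] yaw -167.4 q6 -1.42 t 57.1 f [-0.1 -0.1  0.1] w 93.2
travel [105.1  15.3  -9.3] rot [-0.    -0.002  0.001] | end frame travel [105.1  15.1  -9.5]
```

View pics/final.png

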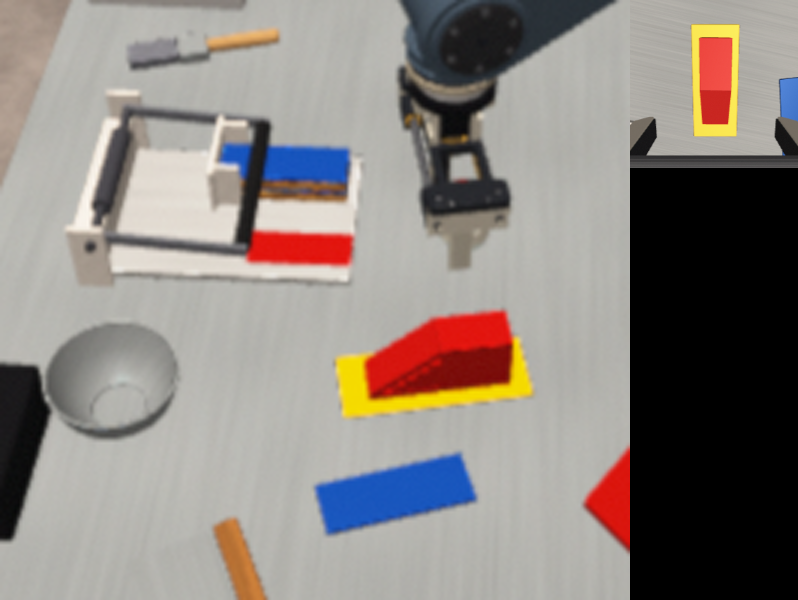

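```bash
python3 - <<'E'
from h import *
t=shot("top");hsv=cv2.cvtColor(t["frame"],cv2.COLOR_BGR2HSV)
m=cv2.inRange(hsv,(100,120,60),(130,255,255));n,l,s,c=cv2.connectedComponentsWithStats(m)
for i in range(1,n):
    if s[i,4]>200:
        k=rect(t,l==i,.046 if c[i][0]>300 else .016);print(k,toS(k[:2]))
manip.job_done();print(manip.observe()["t"])
E
```

```text
[666.5 -58.3  51.9  34.2 -88.4] [ 25.  -48.3]
[584.3 -59.9  99.2  51.6   1.1] [-57.2 -48.3]
[496.4 381.4  54.   43.1 -69.8] [-136.2  394.7]
the job is handed in; nothing more can be done
the job is handed in; nothing more can be done
```

The job is done and handed in at about 57 s of the 210 s allowed. The prop lifted the roller and held it up while I stacked both wafer slabs, each with a blue separator on top. I then drew the prop out, the roller came down on the stack, and I stood the prop on its mat. Only two slabs were on the table.

- **Stack:** the near ends of the sheets measured between −106.5 and −108.4 mm in the stand frame, so the stack ends about 1 to 2.5 mm short of the back stop. It was within about 1 mm of the slot line sideways and about 1° in angle. A last top-camera check gave 1.7 mm sideways, within that camera's accuracy. I judged the roller resting on the stack from the side picture only.
- **Prop:** upright, 3.5 mm from the mat's centre and in line with it.
- **Other items:** the spare separator was still on its block in the final side picture. I did not measure its position, because the arm partly hid it in the last top view. I never touched the other things on the table.

**What went wrong:**
- My first grip on the prop lifted before the fingers had closed. The prop was then about 10 mm off, by that or by the announced knock; I measured again and gripped it correctly.
- One sideways move went the wrong way, high above the table, and touched nothing.

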